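# Complete the matching cruet pair on the gift stand

## Robot

A 7-joint arm with a two-finger parallel gripper is mounted at the origin on a cart in front of the work surface, level with it; the furniture and walls round the work are solid. World frame = base frame: x ahead of the robot, y to its left, z up, the work surface at z = 0. Lengths are in mm, angles in rad, forces in N, time in s.
With the tool pointing down it reaches from about 425 to 875 mm from the base axis. Payload 8.4 kg.
Tool frame: the origin (TCP) lies midway between the tips of the shut fingers; the grasp point (between the pads) lies 19 mm behind it; x points along the fingers, z is the direction in which the jaws open and shut, and the axes are right-handed (so a half turn about x gives the same grasp; the last joint's range is limited). The gripper opens to 85 mm and grips with 20 to 120 N. Pads are 22 mm wide; open, the fingers measure 114 mm over their backs; the gripper's body (76 mm by 85 mm) begins 54 mm behind the grasp point. The pads swing forward as they close: fully open they stand 13 mm farther back than shut.
Start: joints at [-1.408, 0.333, 0.04, 1.465, -0.013, 1.343, -0.059], TCP at [168.235, 627.821, 210.308] pointing down, gripper open.
Joint ranges: [-2.58, 2.58], [-0.38, 2.09], [-1.3, 1.39], [0.25, 2.4], [-1.5, 4.64], [0.08, 2.09], [-2.65, 2.65]. Speed limits (rad/s): [2.22, 2.22, 2.79, 2.79, 3.14, 3.14, 3.14].

## Interface

Orientations are given as [roll, pitch, yaw] about the fixed x, y, z axes, in that order (R = Rz(yaw) Ry(pitch) Rx(roll)).
In Python, from bench import r gives the robot as it stands.
- The arm moves only by the shell command python3 -m pendant 'ROWS'. ROWS is JSON, a list of rows, each a list of 7 numbers: the finger opening in cm, from 0 to 8.54, then the shift along the tool's x, y, z in cm, then the turn, a rotation vector about the tool's x, y, z in rad. A call has exactly 8 rows; each row is the pose to reach, as a shift and turn from the pose commanded when the call began, along the tool's axes at that moment; what a row does not reach only later rows make up. A row lasts 1/8 s, in which the tool goes at most 62.5 mm and 10.7 degrees, less where a joint would pass 70% of its speed; a pose out of reach is approached as far as the arm can. A call with a gripper value outside its range is refused whole. The fingers move at their own pace and stop on an object; the grip force is fixed at half the most. Time passes only in rows, so rows that repeat a pose let the fingers close, or fill a call up. It gives the time, the measured TCP pose, the force and the opening at its end, in the units of the state.
- r.sense(): the state, without advancing time (a new reading comes with each control period).
- r.snapshot(name): name is "scene" or "top" or "wrist"; returns a dict with "pixels" (420x560x3 uint8, red, green, blue), "range_z" (420x560 float32, mm along the optical axis (not along the pixel's ray), 0 where there is no reading), "intrinsics" (3x3 intrinsics, pixels), "extrinsics" (4x4, takes a point from camera to world coordinates). Camera axes: x right, y up, looking along -z (the intrinsics and any distortion apply to the point x, -y, -z); pixel columns grow to the right and rows downward; lengths in mm; the calibration is good to about 2 mm. A picture is of the moment at which its call begins.
- r.close_job(): hands the job in, once; it reports no verdict.
The state is a dict: "time": time; "qpos": joint angles; "qd": joint speeds; "joint_torque": joint torques, N m; "position": TCP position; "eef_rot": TCP orientation; "wrist_force": force on the tool from outside, world axes, zero at the start; "torque": the same for the moment, N m; "gripper_width": finger opening in mm.
Only numpy, scipy, OpenCV 4.12 (cv2) and the standard library are available. Lean on these libraries where they do the work, as an engineer would, in place of code of your own. Each camera call takes 0.05 s, during which the arm holds its last target.

## Task

The two-cup gift stand already holds one cruet: take the spare of the same colour out of the carton and stand it upright, neck up, in the empty cup beside it. It lies on its side and cannot be turned far enough in one grip, so set it down part way (the cup itself will hold it leaning), let go, and take it again another way, by the neck for instance, to bring it upright. Do not drop it, and leave the other cruets and the things on the counter where they are.

Things in the scene. Friction and masses are not known exactly. Their poses are not given: they have to be found in the camera images.
- blue_standing_ball (a point): round-bottomed ceramic cruet, glazed blue: ball 54 mm across; straight neck 18 mm across from 32 mm off the ball's centre to the cork's top at 66 mm. Stands upright in a cup on the two-cup gift stand or on the single sample stand (varies). The point is the ball's centre, z axis up the neck.
- blue_spare_ball (a point): round-bottomed ceramic cruet, glazed blue: ball 54 mm across; straight neck 18 mm across from 32 mm off the ball's centre to the cork's top at 66 mm. Spare, 0.15 kg, lying in the carton, left or right (varies), neck away from the robot and 8 degrees above level, ball centre 42 mm over the table. The point is the ball's centre, z axis along the neck to the cork.
- brown_standing_ball (a point): round-bottomed ceramic cruet, glazed orange-brown: ball 54 mm across; straight neck 18 mm across from 32 mm off the ball's centre to the cork's top at 66 mm. Stands upright in a cup on the two-cup gift stand or on the single sample stand (varies). The point is the ball's centre, z axis up the neck.
- brown_spare_ball (a point): round-bottomed ceramic cruet, glazed orange-brown: ball 54 mm across; straight neck 18 mm across from 32 mm off the ball's centre to the cork's top at 66 mm. Spare, 0.15 kg, lying in the carton, left or right (varies), neck away from the robot and 8 degrees above level, ball centre 42 mm over the table. The point is the ball's centre, z axis along the neck to the cork.
- blue_spare: the blue spare cruet as a body; same origin (ball centre) and axes as its point
- brown_spare: the orange-brown spare cruet as a body; same origin (ball centre) and axes as its point
- gift_stand: fixed pale wooden board 85 x 200 x 12 mm with two round wooden cups standing on it, 110 mm apart along its length (its y axis); origin under its centre
- cup_taken_rim (a point): the cup of the gift stand that already holds a cruet. Open cup, 44 mm outside, mouth 36 mm across. A cruet's ball sits on the rim at any lean, centre 20 mm above the rim and 62 mm over the table; friction keeps the lean. The point is the centre of the mouth, 42 mm over the table
- cup_free_rim (a point): the empty cup of the gift stand, at its left or right end (varies). Open cup, 44 mm outside, mouth 36 mm across. A cruet's ball sits on the rim at any lean, centre 20 mm above the rim and 62 mm over the table; friction keeps the lean. The point is the centre of the mouth, 42 mm over the table
- sample_stand: fixed round dark steel stand, 84 mm across, with one cup of the same size, which holds the other standing cruet; origin under its centre
- carton: fixed light brown open carton 129 x 208 mm, sides 14 mm high, far wall 100 mm. Two spares lie in it 92 mm apart, balls in low cups, necks in notched rests 50 mm farther; corks end 10 mm before the tall wall, so the hand fits only about straight down, gripping across the ball. Origin underneath, 16 mm nearer than the balls' line; x to the tall wall, y along the width
- marker_0: bystander, loose: black marker pen lying, 125 mm; origin under its centre
Not all that is in view belongs to the job. Leave any green look-alike of the part that bears brown_standing_ball alone.

How it is judged (in metres and radians):
On the way, in this order (a step that is already met when the one before it is completed fails the run):
1. the spare of the colour on the gift stand is lifted clear of the carton (ball centre 130 mm over the table) (((horizontal distance between blue_standing_ball and cup_taken_rim below 0.03 m and height (world z) of blue_spare_ball above 0.13 m) or (horizontal distance between brown_standing_ball and cup_taken_rim below 0.03 m and height (world z) of brown_spare_ball above 0.13 m))), for 0.05 s.
2. it is put down, in the cup or elsewhere, and let go (((horizontal distance between blue_standing_ball and cup_taken_rim below 0.03 m and height (world z) of blue_spare_ball below 0.08 m and contact force between the fingers and blue_spare below 0.01 N and linear speed of blue_spare below 0.03 m/s) or (horizontal distance between brown_standing_ball and cup_taken_rim below 0.03 m and height (world z) of brown_spare_ball below 0.08 m and contact force between the fingers and brown_spare below 0.01 N and linear speed of brown_spare below 0.03 m/s))), for 0.2 s.
3. the fingers take hold of it again (((horizontal distance between blue_standing_ball and cup_taken_rim below 0.03 m and contact force between the fingers and blue_spare above 0.3 N) or (horizontal distance between brown_standing_ball and cup_taken_rim below 0.03 m and contact force between the fingers and brown_spare above 0.3 N))), for 0.05 s.
At the end, for the whole second after the job is handed in: The spare matching the cruet on the gift stand rests in that stand's other cup: ball centre within 6 mm of the cup's axis and 5 mm of its seated height (62 mm), neck up within 0.2 rad of vertical, released, at rest; the first cruet still in its cup (((horizontal distance between blue_standing_ball and cup_taken_rim below 0.03 m and horizontal distance between blue_spare_ball and cup_free_rim below 0.006 m and height (world z) of blue_spare_ball between 0.0571 and 0.0671 m and angle between blue_spare_ball's own z axis and vertical below 0.2 rad and linear speed of blue_spare below 0.02 m/s and angular speed of blue_spare below 0.2 rad/s) or (horizontal distance between brown_standing_ball and cup_taken_rim below 0.03 m and horizontal distance between brown_spare_ball and cup_free_rim below 0.006 m and height (world z) of brown_spare_ball between 0.0571 and 0.0671 m and angle between brown_spare_ball's own z axis and vertical below 0.2 rad and linear speed of brown_spare below 0.02 m/s and angular speed of brown_spare below 0.2 rad/s))); the robot touches nothing.
It fails at once if a standing cruet is shifted more than 20 mm or tipped more than 17 degrees (distance of any of blue_standing_ball, brown_standing_ball from where it was at the start of the episode above 0.02 m or angle between any of blue_standing_ball, brown_standing_ball's own z axis and vertical above 0.3 rad).
It fails at once if the spare of the other colour is moved more than 20 mm ((horizontal distance between blue_standing_ball and cup_taken_rim below 0.03 m and distance of brown_spare_ball from where it was at the start of the episode above 0.02 m) or (horizontal distance between brown_standing_ball and cup_taken_rim below 0.03 m and distance of blue_spare_ball from where it was at the start of the episode above 0.02 m)).
It fails at once if a spare is dropped (faster than 0.6 m/s while not held) ((contact force between the fingers and blue_spare below 0.01 N and linear speed of blue_spare above 0.6 m/s) or (contact force between the fingers and brown_spare below 0.01 N and linear speed of brown_spare above 0.6 m/s)).
It fails at once if the marker pen is shifted more than 30 mm (distance of marker_0 from where it was at the start of the episode above 0.03 m).
It also fails if it takes over 51 s, if anything falls off the work surface, if the arm or the gripper's body presses on something with over 40 N, if the wrist force passes 120 N, or if a joint passes its speed limit or range.

## Working session

There is one attempt and no reset: what is moved stays moved. The work goes in short steps, Python scripts to look and compute and a shell command to move; the robot and the scene stay as the last step left them, time stands still between calls to the robot, and variables do not carry over. Pictures are saved under pics/ and viewed, and the job is handed in when it is done.

```bash
ls; mkdir -p pics
python3 - <<'E'
from bench import r
import cv2
s=r.sense();print(s)
for n in("scene","top","wrist"):
    d=r.snapshot(n);cv2.imwrite(f"pics/{n}0.png",d["pixels"][:,:,::-1]);print(n,d["intrinsics"],d["extrinsics"])
E
```

```text
pics
{'time': 0.0, 'qpos': array([-1.40819851,  0.33390398,  0.03986413,  1.46625673, -0.01340154,
        1.34328322, -0.05848116]), 'qd': array([ 2.09132509e-03, -7.78444264e-04, -9.82595931e-06,  1.47384260e-03,
        1.79296390e-03,  3.21431496e-05,  9.53738634e-04]), 'joint_torque': array([ 1.11569832e-03, -6.58558559e+01,  1.36610135e+00, -4.05553508e+01,
        1.69269321e-02,  1.28772078e-02, -2.07390849e-05]), 'position': array([168.1306958 , 627.38542587, 209.43273612]), 'eef_rot': array([-3.07656523,  1.56921092, -1.76755612]), 'wrist_force': array([0.88988306, 0.33372108, 0.18124608]), 'torque': array([ 0.03433057, -0.02396149, -0.04228029]), 'gripper_width': 85.55801151310713}
scene [[509.7171235   0.        284.1269332]
 [  0.        509.7171235 211.3207632]
 [  0.          0.          1.       ]] [[ 5.54873465e-01  4.84164843e-01 -6.76535175e-01 -3.19488673e+02]
 [-8.31932148e-01  3.20884837e-01 -4.52682917e-01 -5.36669026e+02]
 [-2.08327432e-03  8.14013099e-01  5.80842779e-01  7.99397682e+02]
 [ 0.00000000e+00  0.00000000e+00  0.00000000e+00  1.00000000e+00]]
top [[474.18689771   0.         284.6374458 ]
 [  0.         474.18689771 211.90398436]
 [  0.           0.           1.        ]] [[-2.12937994e-02  9.94997692e-01 -9.76020895e-02  4.08254370e+02]
 [-9.99732183e-01 -2.03062571e-02  1.11003531e-02  3.91859613e+01]
 [ 9.06289261e-03  9.78123187e-02  9.95163612e-01  1.54666786e+03]
 [ 0.00000000e+00  0.00000000e+00  0.00000000e+00  1.00000000e+00]]
wrist [[313.46625521   0.         284.22198555]
 [  0.         313.46625521 212.6053611 ]
 [  0.           0.           1.        ]] [[ 2.59455804e-01 -9.22087040e-01 -2.87120490e-01  9.54275857e+01]
 [ 9.65753222e-01  2.47155993e-01  7.89596733e-02  6.47380682e+02]
 [-1.84414157e-03 -2.97774084e-01  9.54634587e-01  3.72209483e+02]
 [ 0.00000000e+00  0.00000000e+00  0.00000000e+00  1.00000000e+00]]
```

View pics/scene0.png

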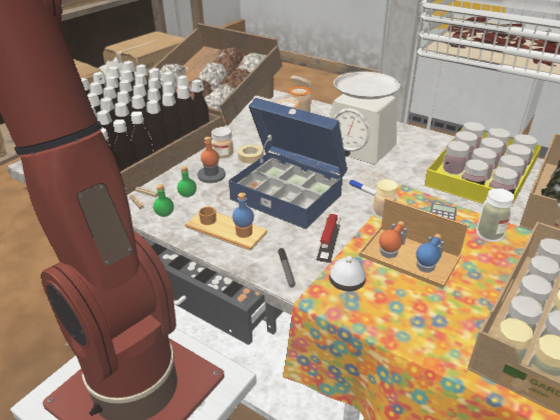

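View pics/top0.png

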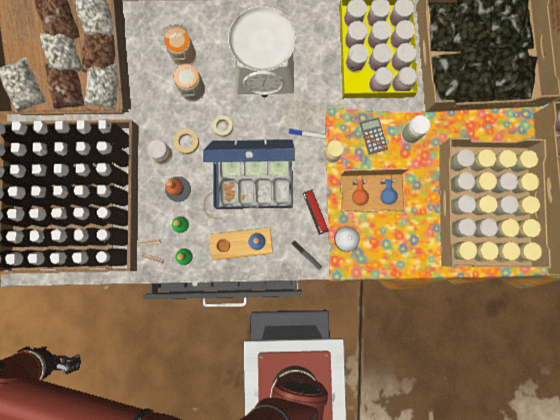

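View pics/wrist0.png

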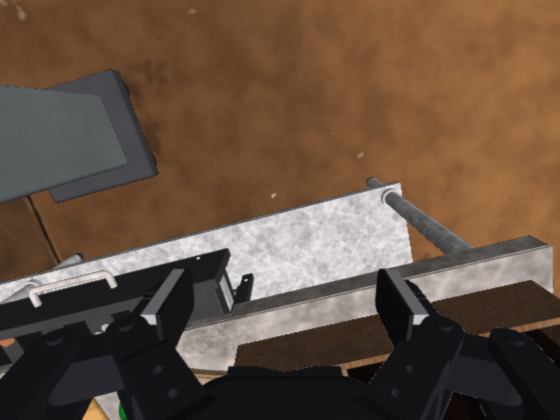

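```bash
cat > h.py <<'E'
import numpy as np, cv2
from scipy.spatial.transform import Rotation as Ro
def ray(d,u,v):
    K=d["intrinsics"];E=d["extrinsics"]
    c=np.array([(u-K[0,2])/K[0,0],-(v-K[1,2])/K[1,1],-1.])
    return E[:3,3],E[:3,:3]@c
def onz(d,u,v,z):
    o,k=ray(d,u,v);return o+k*(z-o[2])/k[2]
def proj(d,p):
    K=d["intrinsics"];E=d["extrinsics"];c=E[:3,:3].T@(np.asarray(p,float)-E[:3,3])
    return K[0,2]+K[0,0]*c[0]/-c[2],K[1,2]-K[1,1]*c[1]/-c[2]
def rpy(e): return Ro.from_euler('xyz',e)
def cloud(d):
    K=d["intrinsics"];E=d["extrinsics"];Z=d["range_z"];h,w=Z.shape
    u,v=np.meshgrid(np.arange(w),np.arange(h))
    P=np.stack([(u-K[0,2])/K[0,0]*Z,-(v-K[1,2])/K[1,1]*Z,-Z],-1)
    return P@E[:3,:3].T+E[:3,3]
def tri(d1,p1,d2,p2):
    o1,k1=ray(d1,*p1);o2,k2=ray(d2,*p2);k1/=np.linalg.norm(k1);k2/=np.linalg.norm(k2)
    t=np.linalg.lstsq(np.stack([k1,-k2],1),o2-o1,rcond=None)[0]
    a=o1+k1*t[0];b=o2+k2*t[1];return (a+b)/2,np.linalg.norm(a-b)
def delta(e0,p0,R1,p1):
    "shift (cm) and rotvec in tool axes from pose 0 to pose 1"
    R0=rpy(e0);return R0.inv().apply(np.asarray(p1)-p0)/10,(R0.inv()*R1).as_rotvec()
E
python3 - <<'E'
from bench import r
from h import *
for n,box in(("top",[(150,230,230,270),(340,170,410,215),(150,165,200,270)]),("scene",[(140,130,280,260),(360,200,470,290)])):
    d=r.snapshot(n);np.save(f"{n}_K.npy",d["intrinsics"]);C=cloud(d)
    im=d["pixels"];hsv=cv2.cvtColor(im,cv2.COLOR_RGB2HSV)
    for i,(a,b,c,e) in enumerate(box):
        cv2.imwrite(f"pics/{n}c{i}.png",cv2.resize(im[b:e,a:c,::-1],None,fx=6 if n=="top" and i!=2 else 5,fy=6 if n=="top" and i!=2 else 5,interpolation=cv2.INTER_CUBIC))
        for nm,lo,hi in(("blue",100,125),("brown",4,12)):
            m=cv2.inRange(hsv,(lo,110 if nm=="blue" else 170,30),(hi,255,255));mm=np.zeros_like(m);mm[b:e,a:c]=m[b:e,a:c]
            k,L,st,ce=cv2.connectedComponentsWithStats(mm)
            for j in range(1,k):
                if st[j,4]>60:
                    P=C[L==j];P=P[np.isfinite(P).all(1)];
                    print(n,i,nm,st[j],ce[j].round(1),np.median(P,0).round(),P[:,2].max().round())
E
```

```text
top 1 blue [382 180  13  24 160] [387.6 193.6] [ 601. -306.   60.] 73.0
top 1 brown [353 180  15  25 232] [359.9 194.4] [ 602. -217.   60.] 1547.0
scene 1 blue [417 237  22  25 296] [428.2 249.9] [ 591. -314.   60.] 799.0
```

Run:
```python
import cv2,numpy as np
a=cv2.imread("pics/topc0.png");b=cv2.imread("pics/topc1.png")
w=max(a.shape[1],b.shape[1]);f=lambda x:cv2.copyMakeBorder(x,0,0,0,w-x.shape[1],0)
cv2.imwrite("pics/tt.png",np.vstack([f(a),f(b)]));print(a.shape,b.shape)
```

```text
(240, 480, 3) (270, 420, 3)
```

View pics/tt.png

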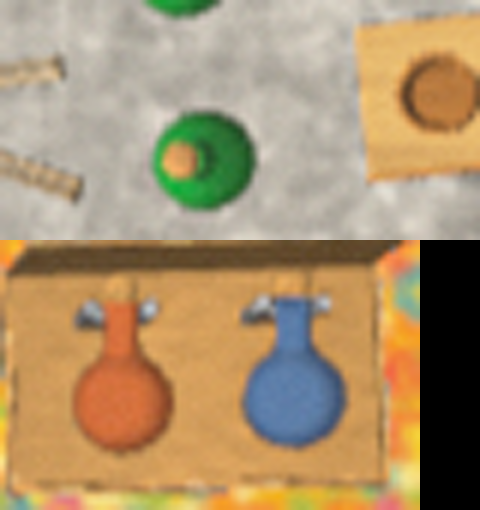

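View pics/scenec0.png

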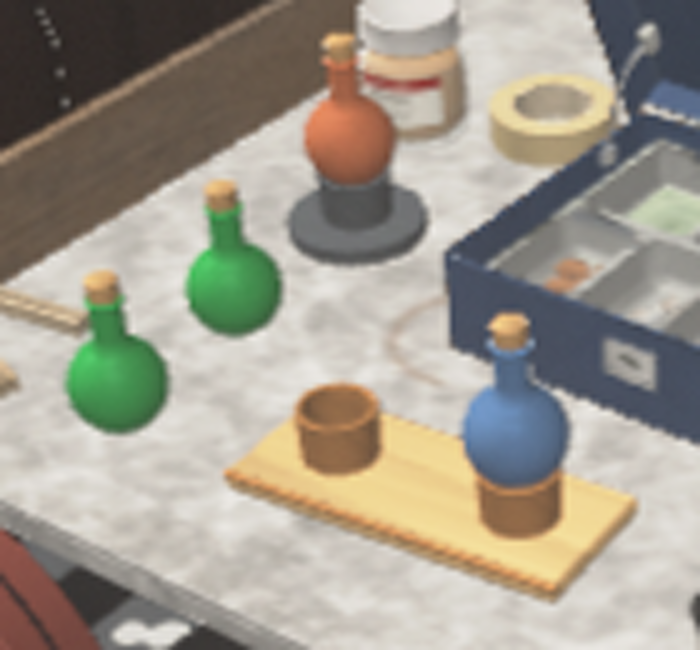

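View pics/scenec1.png

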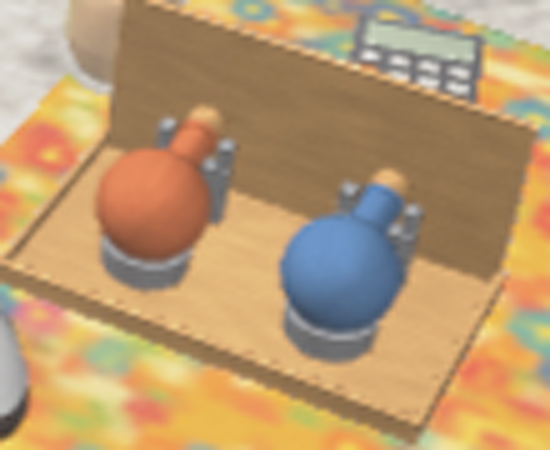

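Run:
```python
from bench import r
from h import *
D={n:r.snapshot(n) for n in("top","scene")}
def ball(n,box,lo,hi,s=60):
    d=D[n];a,b,c,e=box;im=cv2.resize(d["pixels"][b:e,a:c],None,fx=4,fy=4,interpolation=cv2.INTER_CUBIC)
    m=cv2.inRange(cv2.cvtColor(im,cv2.COLOR_RGB2HSV),(lo,s,40),(hi,255,255))
    m=cv2.morphologyEx(m,cv2.MORPH_CLOSE,np.ones((9,9)))
    m2=cv2.morphologyEx(m,cv2.MORPH_OPEN,cv2.getStructuringElement(2,(49,49)) if n=='top' else cv2.getStructuringElement(2,(57,57)))
    cs,_=cv2.findContours(m2,0,1);cc=max(cs,key=cv2.contourArea);(x,y),R=cv2.minEnclosingCircle(cc)
    M=cv2.moments(cc)
    x,y=M['m10']/M['m00'],M['m01']/M['m00']
    return np.array([a+(x+.5)/4-.5,b+(y+.5)/4-.5]),(cv2.contourArea(cc)/np.pi)**.5/4
for nm,bt,bs,lo,hi,z in(("blue spare",(375,172,405,212),(410,228,450,275),98,125,42),("brown spare",(345,172,375,212),(372,215,412,262),2,14,42),("blue stand",(243,226,272,258),(228,195,258,240),98,125,62),("brown stand",(160,170,194,204),(195,135,222,172),2,14,62)):
    p,rt=ball("top",bt,lo,hi);q,rs=ball("scene",bs,lo,hi)
    print(nm,p.round(1),rt.round(1),q.round(1),rs.round(1),onz(D["top"],*p,z).round(1),onz(D["scene"],*q,z).round(1),tri(D["top"],p,D["scene"],q)[0].round(1))
    # expected radius px
# board mask
d=D["top"];im=d["pixels"];h=cv2.cvtColor(im,cv2.COLOR_RGB2HSV)
m=cv2.inRange(h[225:265,200:280],(14,90,130),(26,255,255));cs,_=cv2.findContours(cv2.morphologyEx(m,3,np.ones((9,9))),0,1);c=max(cs,key=cv2.contourArea);
rr=cv2.minAreaRect(c);bp=cv2.boxPoints(rr)+[200,225];print(rr,[onz(d,*b,12)[:2].round(1) for b in bp], onz(d,rr[0][0]+200,rr[0][1]+225,12).round(1))
for n,(a,b,c,e) in(("top",(208,228,240,262)),("scene",(192,195,228,235))):
    cv2.imwrite(f"pics/cup{n}.png",cv2.resize(D[n]["pixels"][b:e,a:c,::-1],None,fx=14,fy=14,interpolation=cv2.INTER_CUBIC))
```

```text
Traceback (most recent call last):
AttributeError: 'float' object has no attribute 'round'
```

Run:
```python
from bench import r
from h import *
D={n:r.snapshot(n) for n in("top","scene")}
def ball(n,box,lo,hi,s=60):
    d=D[n];a,b,c,e=box;im=cv2.resize(d["pixels"][b:e,a:c],None,fx=4,fy=4,interpolation=cv2.INTER_CUBIC)
    m=cv2.inRange(cv2.cvtColor(im,cv2.COLOR_RGB2HSV),(lo,s,40),(hi,255,255))
    m=cv2.morphologyEx(m,cv2.MORPH_CLOSE,np.ones((9,9)))
    m2=cv2.morphologyEx(m,cv2.MORPH_OPEN,cv2.getStructuringElement(2,(49,49)) if n=='top' else cv2.getStructuringElement(2,(57,57)))
    cs,_=cv2.findContours(m2,0,1);cc=max(cs,key=cv2.contourArea)
    M=cv2.moments(cc)
    x,y=M['m10']/M['m00'],M['m01']/M['m00']
    return np.array([a+(x+.5)/4-.5,b+(y+.5)/4-.5]),np.float64((cv2.contourArea(cc)/np.pi)**.5/4)
for nm,bt,bs,lo,hi,z in(("blue spare",(375,172,405,212),(410,228,450,275),98,125,42),("brown spare",(345,172,375,212),(372,215,412,262),2,14,42),("blue stand",(243,226,272,258),(228,195,258,240),98,125,62),("brown stand",(160,170,194,204),(195,135,222,172),2,14,62)):
    p,rt=ball("top",bt,lo,hi);q,rs=ball("scene",bs,lo,hi)
    print(nm,p.round(1),rt.round(1),q.round(1),rs.round(1),onz(D["top"],*p,z).round(1),onz(D["scene"],*q,z).round(1),tri(D["top"],p,D["scene"],q)[0].round(1))
d=D["top"];im=d["pixels"];h=cv2.cvtColor(im,cv2.COLOR_RGB2HSV)
m=cv2.inRange(h[225:265,200:280],(14,90,130),(26,255,255));cs,_=cv2.findContours(cv2.morphologyEx(m,3,np.ones((9,9))),0,1);c=max(cs,key=cv2.contourArea);
rr=cv2.minAreaRect(c);bp=cv2.boxPoints(rr)+[200,225];print(rr,[onz(d,*b,12)[:2].round(1) for b in bp], onz(d,rr[0][0]+200,rr[0][1]+225,12).round(1))
for n,(a,b,c,e) in(("top",(208,228,240,262)),("scene",(192,195,228,235))):
    cv2.imwrite(f"pics/cup{n}.png",cv2.resize(D[n]["pixels"][b:e,a:c,::-1],None,fx=14,fy=14,interpolation=cv2.INTER_CUBIC))
```

```text
blue spare [388.5 195.8] 7.7 [427.9 253.9] 11.5 [ 600.9 -311.6   42. ] [ 604.9 -313.6   42. ] [ 601.5 -312.8   43.8]
brown spare [359.9 196.6] 8.3 [390.3 239.9] 11.7 [ 600.2 -219.8   42. ] [ 604.7 -220.8   42. ] [ 600.6 -220.7   44.5]Traceback (most recent call last):
  File "<stdin>", line 14, in <module>
  File "<stdin>", line 9, in ball
ValueError: max() iterable argument is empty
```

Run:
```python
from bench import r
from h import *
D={n:r.snapshot(n) for n in("top","scene")}
d=D["top"];im=d["pixels"];h=cv2.cvtColor(im,cv2.COLOR_RGB2HSV)
m=cv2.inRange(h[225:265,200:280],(14,90,130),(26,255,255));cs,_=cv2.findContours(cv2.morphologyEx(m,3,np.ones((9,9))),0,1);c=max(cs,key=cv2.contourArea);
rr=cv2.minAreaRect(c);bp=cv2.boxPoints(rr)+[200,225];print(rr,[onz(d,*b,12)[:2].round(1) for b in bp], onz(d,rr[0][0]+200,rr[0][1]+225,12).round(1))
for n,(a,b,c,e) in(("top",(204,226,276,264)),("scene",(180,185,270,250))):
    cv2.imwrite(f"pics/cup{n}.png",cv2.resize(D[n]["pixels"][b:e,a:c,::-1],None,fx=8,fy=8,interpolation=cv2.INTER_CUBIC))
```

```text
((40.119659423828125, 16.672039031982422), (29.74920654296875, 61.797733306884766), 83.48019409179688) [array([503.7, 272.1]), array([522.4,  73.2]), array([426.7,  64. ]), array([408.4, 261.8])] [465.1 167.9  12. ]
```

View pics/cuptop.png

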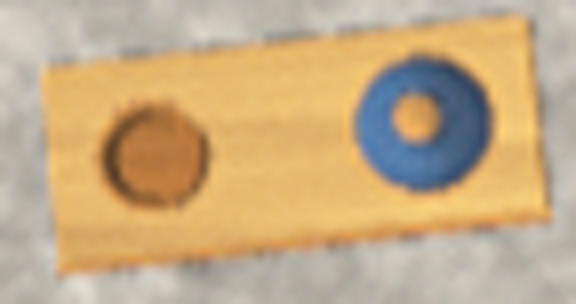

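View pics/cupscene.png

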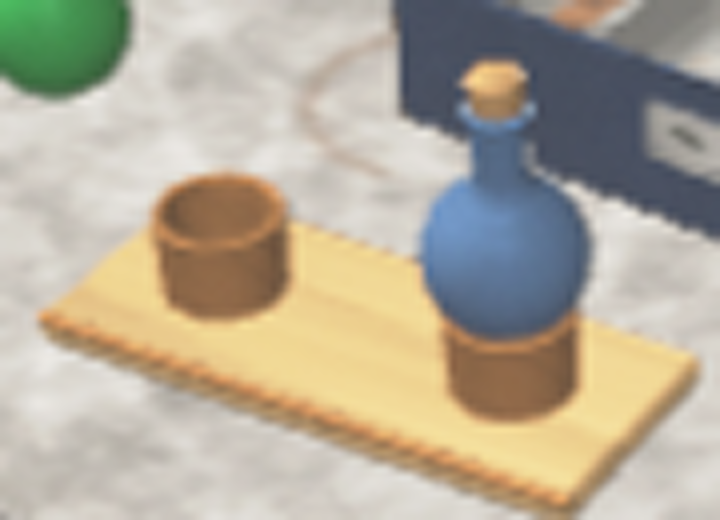

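```bash
cat > pl.py <<'E'
# usage: python3 pl.py x y z tilt_deg yaw_deg [flip]: tool pointing down tilted forward, jaws along yaw'd y
import sys;from bench import r;from h import *
def target(tilt,yaw,flip):
    # tool x = (sin t,0,-cos t), tool z = +-y
    t=np.radians(tilt);x=np.array([np.sin(t),0,-np.cos(t)]);z=np.array([0,1.,0])*(-1 if flip else 1);y=np.cross(z,x)
    return Ro.from_euler('z',yaw,degrees=True)*Ro.from_matrix(np.stack([x,y,z],1))
if __name__=="__main__":
    a=list(map(float,sys.argv[1:6]));s=r.sense()
    np.set_printoptions(suppress=True)
    R=rpy(s["eef_rot"]);print("t",s["time"],"pos",s["position"].round(1),"tool x",R.as_matrix()[:,0].round(3),"z",R.as_matrix()[:,2].round(3),"q",s["qpos"].round(3),"w",s["gripper_width"],"F",s["wrist_force"].round(1))
    for f in(0,1):
        T,rv=delta(s["eef_rot"],s["position"],target(a[3],a[4],f),a[:3]);print(f,"shift cm",T.round(2),"rotvec",rv.round(3))
E
python3 pl.py 430 190 300 0 0
python3 - <<'E'
from bench import r
from h import *
D={n:r.snapshot(n) for n in("top","scene")}
print(onz(D["top"],223.1,245.1,42),onz(D["scene"],207.1,210.8,42),tri(D["top"],(223.1,245.1),D["scene"],(207.1,210.8)))
print(onz(D["top"],256.6,240.9,62),onz(D["scene"],242.7,216,62))
E
```

```text
t 0.55 pos [168.2 627.8 210.3] tool x [-0. -0. -1.] z [ 0.259  0.966 -0.   ] q [-1.408  0.333  0.04   1.465 -0.013  1.343 -0.059] w 85.59161234103982 F [ 0.1  0.2 -1. ]
0 shift cm [ -8.97 -36.62 -35.51] rotvec [-0.262 -0.    -0.   ]
1 shift cm [ -8.97 -36.62 -35.51] rotvec [ 2.88 -0.    0.  ]
[454.3151517  219.26412159  42.        ] [455.5247255  219.46595693  42.        ] (array([454.50423894, 218.92208147,  42.81004027]), np.float64(0.6490192341750406))
[464.60392783 112.1875216   62.        ] [466.61451987 111.96925455  62.        ]
```

```bash
python3 -m pendant '[[8.5,-3,-4,-4,-0.03,0,0],[8.5,-6,-8,-8,-0.06,0,0],[8.5,-9,-12.5,-12,-0.1,0,0],[8.5,-9,-17.5,-17,-0.13,0,0],[8.5,-9,-22.5,-22,-0.17,0,0],[8.5,-9,-27,-26.5,-0.2,0,0],[8.5,-9,-32,-31,-0.23,0,0],[8.5,-9,-36.6,-35.5,-0.262,0,0]]'
python3 - <<'E'
from bench import r
from h import *
import pickle
d=r.snapshot("wrist");cv2.imwrite("pics/w1.png",d["pixels"][:,:,::-1]);pickle.dump(d,open("w1.pkl","wb"))
E
python3 pl.py 601 -312 150 0 0
```

```text
time: 1.65
position: [414.6, 215.0, 300.7]
eef_rot: [-0.575, 1.57, 0.997]
wrist_force: [1.1, -0.6, -0.6]
gripper_width: 85.2
t 1.7 pos [418.9 206.8 301. ] tool x [ 0.002 -0.001 -1.   ] z [ 0.007  1.    -0.001] q [-0.979 -0.105  0.392  1.758  0.042  1.479  0.971] w 84.69545766037876 F [ 4.9 -7.4 -1.3]
0 shift cm [ 15.19 -18.53 -51.74] rotvec [-0.007 -0.001  0.002]
1 shift cm [ 15.19 -18.53 -51.74] rotvec [3.135 0.004 0.001]
```

View pics/w1.png

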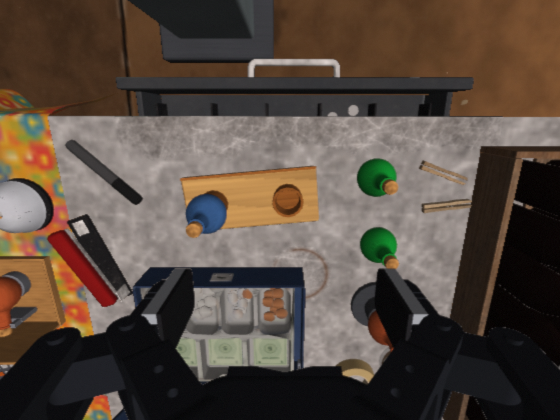

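```bash
python3 - <<'E'
import pickle;from h import *
d=pickle.load(open("w1.pkl","rb"));print(onz(d,287,199.5,42))
E
python3 -m pendant '[[8.5,1,-2.1,-6,0,0,0],[8.5,2,-4.3,-12,0,0,0],[8.5,4,-6.4,-18,0,0,0],[8.5,6,-8.6,-24,0,0,0],[8.5,8,-10.8,-30,0,0,0],[8.5,10,-13,-37,0,0,0],[8.5,10,-15,-44,0,0,0],[8.5,10,-17.1,-50.2,0,0,0]]'
python3 -m pendant '[[7.4,0,0,0,0,0,0],[7.4,0,0,0,0,0,0],[7.4,0,0,0,0,0,0],[7.4,0,0,0,0,0,0],[7.4,0,0,0,0,0,0],[7.4,0,0,0,0,0,0],[7.4,0,0,0,0,0,0],[7.4,0,0,0,0,0,0]]'
python3 - <<'E'
from bench import r
from h import *
import pickle
d=r.snapshot("wrist");cv2.imwrite("pics/w2.png",d["pixels"][:,:,::-1]);pickle.dump(d,open("w2.pkl","wb"))
for p in((601,-312,42),(600.5,-220,42)):print(proj(d,p))
E
python3 pl.py 601 -312 20 0 0
```

```text
[451.63535677 218.93910503  42.        ]
time: 2.7
position: [572.4, -245.3, 201.3]
eef_rot: [-0.32, 1.57, 1.253]
wrist_force: [0.9, 0.7, 0.3]
gripper_width: 85.0
time: 3.7
position: [571.6, -244.3, 201.6]
eef_rot: [2.766, 1.571, -1.946]
wrist_force: [0.4, -0.2, -0.5]
gripper_width: 73.6
(np.float64(221.7040250764096), np.float64(216.38307978434955))
(np.float64(306.80189660137347), np.float64(215.91177069295628))
t 3.75 pos [ 571.6 -244.3  201.6] tool x [-0. -0. -1.] z [-0.  1. -0.] q [-0.353  0.372  0.89   1.585 -0.295  1.327  2.146] w 74.28150221202878 F [-0.4 -0.6 -0.1]
0 shift cm [18.16 -2.94 -6.77] rotvec [ 0. -0. -0.]
1 shift cm [18.16 -2.94 -6.77] rotvec [-3.142  0.    -0.   ]
```

View pics/w2.png

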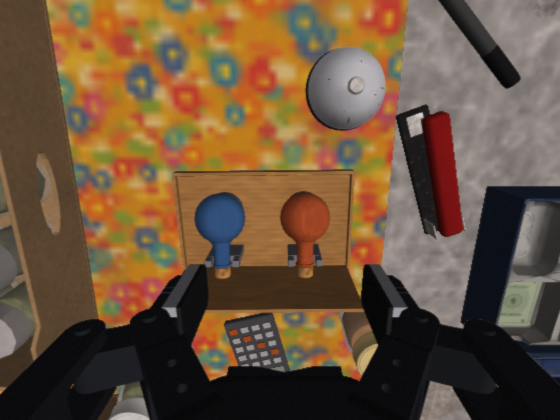

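```bash
python3 - <<'E'
import pickle;from h import *
d=pickle.load(open("w2.pkl","rb"));h=cv2.cvtColor(d["pixels"],cv2.COLOR_RGB2HSV)
for lo,hi,b in((98,125,(185,180,255,285)),(0,14,(275,180,335,285))):
    m=np.zeros(h.shape[:2],np.uint8);s=np.s_[b[1]:b[3],b[0]:b[2]];m[s]=cv2.inRange(h[s],(lo,110 if lo else 185,40),(hi,255,255))
    o=cv2.morphologyEx(m,2,cv2.getStructuringElement(2,(31,31)));cs,_=cv2.findContours(o,0,1);c=max(cs,key=cv2.contourArea);(x,y),R=cv2.minEnclosingCircle(c)
    n=m.copy();n[:int(y)+30]=0;v,u=np.nonzero(n);print((x,y),R,onz(d,x,y,42).round(1),"neck",u.mean(),v.mean(),onz(d,u.mean(),v.mean(),48).round(1))
E
python3 pl.py 601 -312 110 0 0
```

```text
(220.11691284179688, 218.86602783203125) 25.13434600830078 [ 603.8 -313.9   42. ] neck 221.41509433962264 257.22641509433964 [ 646.6 -313.9   48. ]
(304.5, 218.0) 25.005098342895508 [ 602.9 -222.4   42. ] neck 304.73591549295776 257.1830985915493 [ 646.5 -221.7   48. ]
t 3.75 pos [ 571.6 -244.3  201.6] tool x [-0. -0. -1.] z [-0.  1. -0.] q [-0.353  0.372  0.89   1.585 -0.295  1.327  2.146] w 74.28150221202878 F [-0.4 -0.6 -0.1]
0 shift cm [ 9.16 -2.94 -6.77] rotvec [ 0. -0. -0.]
1 shift cm [ 9.16 -2.94 -6.77] rotvec [-3.142  0.    -0.   ]
```

```bash
python3 -m pendant '[[7.4,1,-0.8,-1.7,0,0,0],[7.4,2,-1.5,-3.4,0,0,0],[7.4,3,-2.3,-5.2,0,0,0],[7.4,4.5,-3.04,-6.87,0,0,0],[7.4,6,-3.04,-6.87,0,0,0],[7.4,7.5,-3.04,-6.87,0,0,0],[7.4,8.2,-3.04,-6.87,0,0,0],[7.4,8.2,-3.04,-6.87,0,0,0]]'
python3 - <<'E'
from bench import r
from h import *
import pickle
for n in("wrist","scene"):
    d=r.snapshot(n);im=d["pixels"];
    if n=="scene": im=cv2.resize(im[180:320,330:500],None,fx=4,fy=4)
    cv2.imwrite(f"pics/{n}3.png",im[:,:,::-1])
    print(proj(d,(602,-313,42)))
E
python3 pl.py 602 -313 20 0 0
```

```text
time: 4.75
position: [602.0, -312.1, 119.3]
eef_rot: [0.711, 1.57, 2.282]
wrist_force: [0.3, 0.1, 0.4]
gripper_width: 73.9
(np.float64(283.2026617544347), np.float64(213.3231376093867))
(np.float64(427.16378770972085), np.float64(254.47876022860515))
t 4.85 pos [ 602.4 -312.7  120.2] tool x [ 0.001 -0.    -1.   ] z [-0.001  1.    -0.   ] q [-0.164  0.563  0.826  1.529 -0.428  1.238  2.298] w 73.78608168164139 F [-0.4  0.1  0.6]
0 shift cm [10.02  0.05 -0.03] rotvec [ 0.001 -0.     0.001]
1 shift cm [10.02  0.05 -0.03] rotvec [-3.141 -0.001 -0.   ]
```

View pics/wrist3.png

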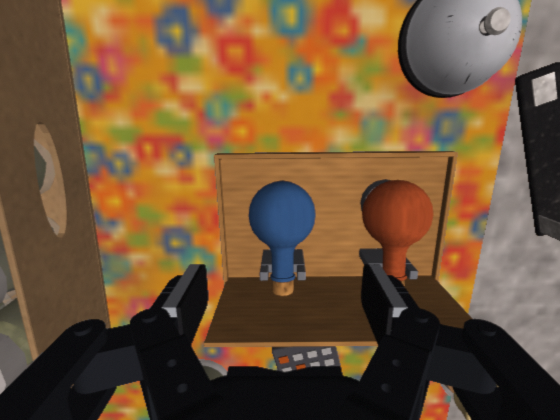

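View pics/scene3.png

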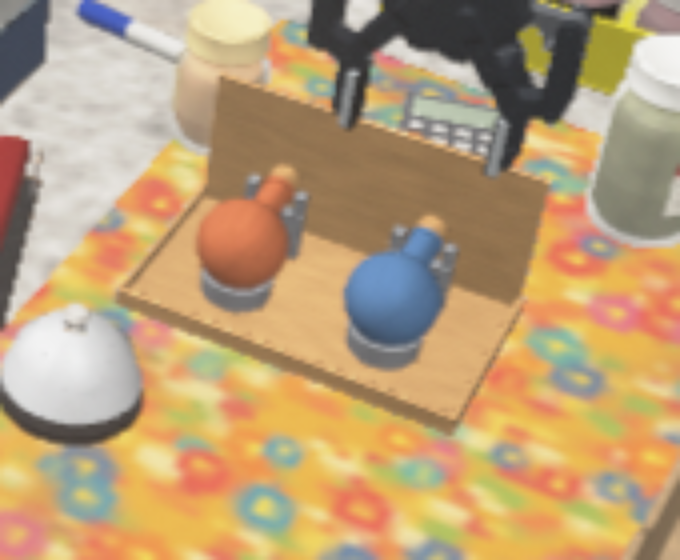

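```bash
python3 -m pendant '[[7.2,2,0.03,-0.03,0,0,0],[7.2,4,0.03,-0.03,0,0,0],[7.2,6,0.03,-0.03,0,0,0],[7.2,8,0.03,-0.03,0,0,0],[7.2,9,0.03,-0.03,0,0,0],[7.2,9.8,0.03,-0.03,0,0,0],[7.2,10,0.03,-0.03,0,0,0],[7.2,10,0.03,-0.03,0,0,0]]'
python3 -m pendant '[[4.5,0,0,0,0,0,0],[4.5,0,0,0,0,0,0],[4.5,0,0,0,0,0,0],[4.5,0,0,0,0,0,0],[4.5,0,0,0,0,0,0],[4.5,0,0,0,0,0,0],[4.5,0,0,0,0,0,0],[4.5,0,0,0,0,0,0]]'
python3 pl.py 602 -313 170 0 0
```

```text
time: 5.85
position: [602.0, -313.4, 20.1]
eef_rot: [-1.99, 1.57, -0.419]
wrist_force: [-0.5, 0.9, 0.7]
gripper_width: 71.8
time: 6.85
position: [602.3, -314.3, 21.1]
eef_rot: [-2.205, 1.569, -0.634]
wrist_force: [-0.9, -1.1, 5.5]
gripper_width: 49.5
t 6.85 pos [ 602.3 -314.3   21.1] tool x [ 0.002 -0.001 -1.   ] z [ 0.     1.    -0.001] q [-0.125  0.658  0.765  1.61  -0.502  1.077  2.349] w 49.47890750371446 F [-0.9 -1.1  5.5]
0 shift cm [-14.89   0.     0.11] rotvec [-0.    -0.001  0.002]
1 shift cm [-14.89   0.     0.11] rotvec [3.141 0.003 0.002]
```

Run:
```python
from bench import r
from h import *
ims=[]
for n in("wrist","scene"):
    d=r.snapshot(n);im=d["pixels"];
    if n=="scene": im=cv2.resize(im[190:290,370:490],None,fx=5,fy=5,interpolation=2)
    else: im=cv2.resize(im[120:420,120:440],None,fx=2,fy=2)
    cv2.imwrite(f"pics/{n}4.png",im[:,:,::-1])
print(r.sense()["gripper_width"],r.sense()["wrist_force"])
```

```text
49.57599245016073 [-0.78720465 -1.83639406  5.8191245 ]
```

View pics/wrist4.png

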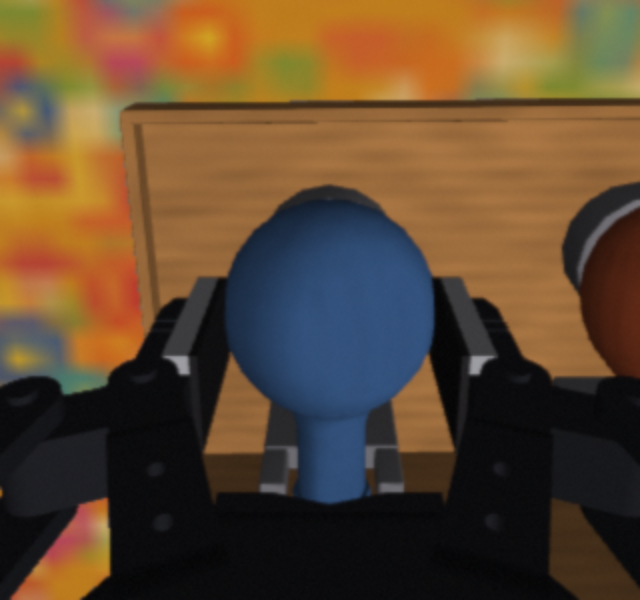

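View pics/scene4.png

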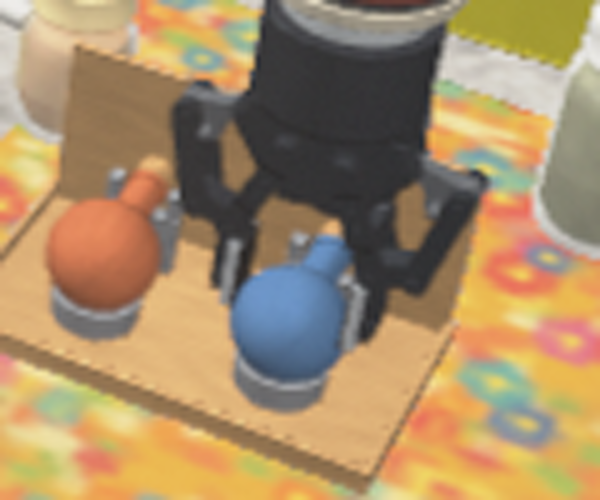

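```bash
python3 -m pendant '[[4.5,-0.3,0,0,0,0,0],[4.5,-0.6,0,0,0,0,0],[4.5,-1,0,0,0,0,0],[4.5,-1.5,0,0,0,0,0],[4.5,-2,0,0,0,0,0],[4.5,-2.5,0,0,0,0,0],[4.5,-3,0,0,0,0,0],[4.5,-3,0,0,0,0,0]]'
python3 - <<'E'
from bench import r
from h import *
ims=[]
for n in("wrist","scene"):
    d=r.snapshot(n);im=d["pixels"];
    if n=="scene": im=cv2.resize(im[190:290,370:490],None,fx=5,fy=5,interpolation=2)
    else: im=cv2.resize(im[120:420,120:440],None,fx=1.6,fy=1.6)
    ims.append(im[:480,:, ::-1])
cv2.imwrite(f"pics/c5.png",cv2.resize(np.hstack([i[:480] for i in ims]),None,fx=.7,fy=.7))
E
python3 pl.py 602 -313 170 0 0
```

```text
time: 7.95
position: [602.0, -313.4, 50.2]
eef_rot: [-2.002, 1.57, -0.431]
wrist_force: [1.0, -0.4, -1.6]
gripper_width: 49.2
t 8.05 pos [ 601.8 -313.2   49.6] tool x [-0. -0. -1.] z [-0.  1. -0.] q [-0.139  0.628  0.785  1.591 -0.479  1.124  2.333] w 49.510069942611274 F [ 0.8 -0.1 -1.6]
0 shift cm [-12.04  -0.02   0.02] rotvec [ 0. -0. -0.]
1 shift cm [-12.04  -0.02   0.02] rotvec [-3.141  0.    -0.   ]
```

View pics/c5.png

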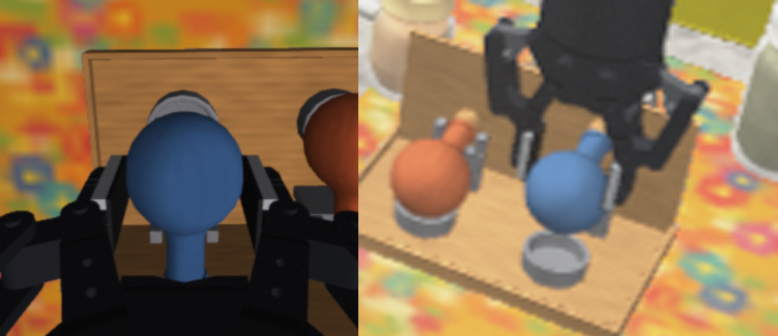

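```bash
python3 -m pendant '[[4.5,-4,0,0,0,0,0],[4.5,-8,0,0,0,0,0],[4.5,-12,0,1,0,0,0],[4.5,-15,1,4,0,0,0],[4.5,-17,2.5,9,0,0,0],[4.5,-17,4,14,0,0,0],[4.5,-17,5.5,19,0,0,0],[4.5,-17,7,24,0,0,0]]'
python3 pl.py 450 219 220 0 0
```

```text
time: 9.05
position: [530.9, -71.7, 219.4]
eef_rot: [0.249, 1.57, 1.82]
wrist_force: [-0.5, 0.7, -1.6]
gripper_width: 49.3
t 9.05 pos [530.9 -71.7 219.4] tool x [-0.  0. -1.] z [-0.  1.  0.] q [-0.765  0.108  0.89   1.765 -0.087  1.31   1.715] w 49.32117489684364 F [-0.5  0.7 -1.6]
0 shift cm [-0.05  8.09 29.07] rotvec [ 0.  0. -0.]
1 shift cm [-0.05  8.09 29.07] rotvec [-3.141  0.     0.   ]
```

```bash
python3 -m pendant '[[4.5,0,1.2,4.5,0,0,0],[4.5,0,2.4,9,0,0,0],[4.5,0,3.6,13.5,0,0,0],[4.5,0,4.8,18,0,0,0],[4.5,0,6,22.5,0,0,0],[4.5,0,7.2,26,0,0,0],[4.5,0,8.1,29.1,0,0,0],[4.5,0,8.1,29.1,0,0,0]]'
python3 - <<'E'
from bench import r
from h import *
import pickle
d=r.snapshot("wrist");cv2.imwrite("pics/w6.png",d["pixels"][:,:,::-1]);pickle.dump(d,open("w6.pkl","wb"))
d=r.snapshot("scene");cv2.imwrite("pics/s6.png",d["pixels"][:,:,::-1]);pickle.dump(d,open("s6.pkl","wb"))
E
python3 pl.py 454 219 220 40 0
```

```text
time: 10.05
position: [449.5, 220.1, 219.2]
eef_rot: [1.728, 1.57, -2.98]
wrist_force: [0.6, -1.8, -1.7]
gripper_width: 49.3
t 10.15 pos [450.7 217.2 219.4] tool x [-0.    -0.001 -1.   ] z [-0.     1.    -0.001] q [-1.12   0.002  0.59   1.832 -0.001  1.309  1.041] w 49.428539210899736 F [-0.2 -0.4 -1.8]
0 shift cm [-0.06 -0.33  0.18] rotvec [ 0.    -0.001 -0.698]
1 shift cm [-0.06 -0.33  0.18] rotvec [-2.952  1.075 -0.001]
```

View pics/w6.png

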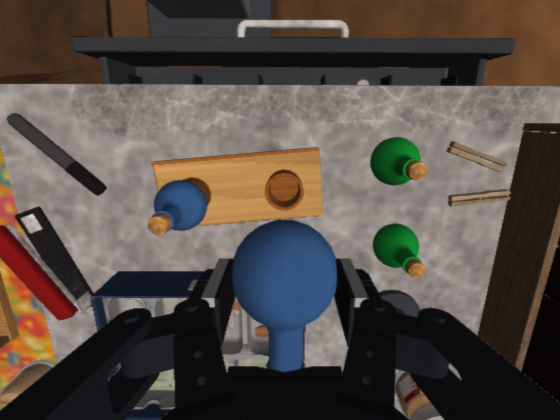

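View pics/s6.png

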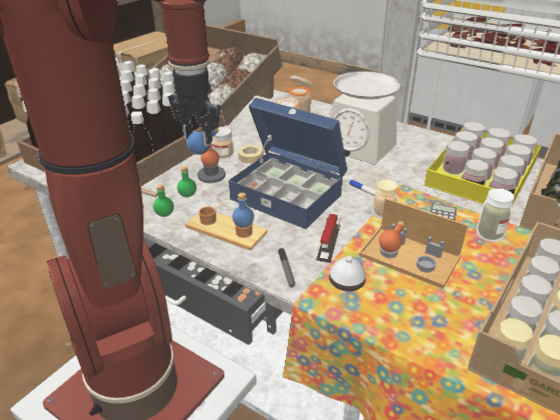

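Run:
```python
import pickle;from h import *
d=pickle.load(open("w6.pkl","rb"))
im=d["pixels"];cv2.imwrite("pics/w6c.png",cv2.resize(im[150:235,240:340,::-1],None,fx=7,fy=7,interpolation=2))
print("cup",onz(d,285,189,42))
h=cv2.cvtColor(im,cv2.COLOR_RGB2HSV)
m=cv2.inRange(h,(98,100,40),(125,255,255));m[:, :225]=0;m[:,345:]=0;m[:215]=0;m[345:]=0
o=cv2.morphologyEx(m,2,cv2.getStructuringElement(2,(65,65)));cs,_=cv2.findContours(o,0,1);c=max(cs,key=cv2.contourArea);(x,y),R=cv2.minEnclosingCircle(c)
print(x,y,R,[onz(d,x,y,z).round(1) for z in(236,241,246)])
K=d["intrinsics"];E=d["extrinsics"];print("axis depth from R",K[0,0]*27/R);o_,k=ray(d,x,y);print((o_+k*(27/np.sin(np.arctan(R/K[0,0])))/np.linalg.norm(k)).round(1))
for lo in [50]:
  g=cv2.inRange(h,(50,120,40),(75,255,255));n,L,s,ce=cv2.connectedComponentsWithStats(g);print([(ce[i].round(),onz(d,*ce[i],35).round()) for i in range(1,n) if s[i,4]>300])
```

```text
cup [452.49219716 220.8732961   42.        ]
284.7569580078125 275.81268310546875 55.18793487548828 [array([454. , 220.4, 236. ]), array([451.3, 220.4, 241. ]), array([448.6, 220.4, 246. ])]
axis depth from R 153.35940563531074
[448.9 220.4 245.4]
[(array([393., 160.]), array([421., 340.,  35.])), (array([396., 245.]), array([523., 354.,  35.]))]
```

View pics/w6c.png

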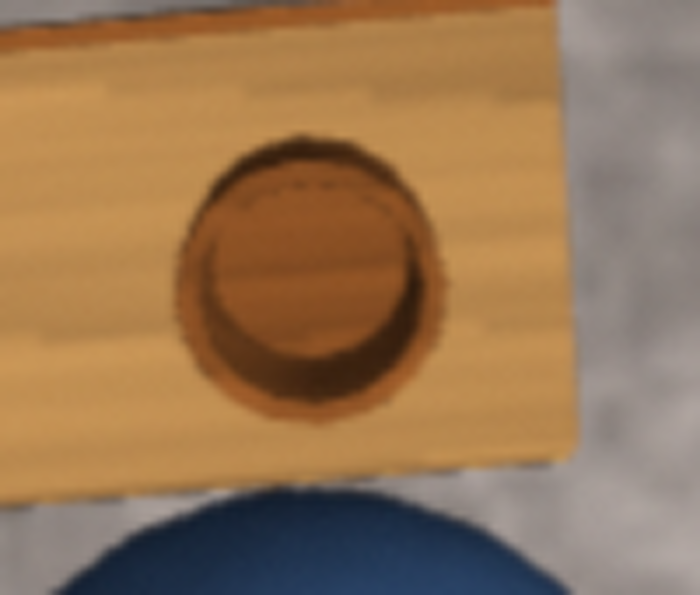

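```bash
python3 pl.py 469 219.7 150 40 0;
python3 -m pendant '[[4.5,0.8,-0.3,0.1,0,0,-0.1],[4.5,1.6,-0.6,0.2,0,0,-0.2],[4.5,2.4,-0.9,0.2,0,0,-0.3],[4.5,3.2,-1.2,0.2,0,0,-0.4],[4.5,4,-1.4,0.2,0,0,-0.5],[4.5,5,-1.6,0.2,0,0,-0.6],[4.5,6,-1.8,0.2,0,0,-0.7],[4.5,7,-1.9,0.2,0,0,-0.7]]'
python3 pl.py 469 219.7 85 40 0
```

```text
t 10.15 pos [450.7 217.2 219.4] tool x [-0.    -0.001 -1.   ] z [-0.     1.    -0.001] q [-1.12   0.002  0.59   1.832 -0.001  1.309  1.041] w 49.428539210899736 F [-0.2 -0.4 -1.8]
0 shift cm [ 6.94 -1.83  0.25] rotvec [ 0.    -0.001 -0.698]
1 shift cm [ 6.94 -1.83  0.25] rotvec [-2.952  1.075 -0.001]
time: 11.15
position: [468.9, 218.2, 148.1]
eef_rot: [-1.574, 0.872, -0.002]
wrist_force: [0.6, -0.6, -1.5]
gripper_width: 49.4
t 11.15 pos [468.9 218.2 148.1] tool x [ 0.643 -0.001 -0.766] z [-0.     1.    -0.002] q [-1.066 -0.242  0.13   2.395  0.917  0.754  0.019] w 49.39723889730995 F [ 0.6 -0.6 -1.5]
0 shift cm [4.84 4.05 0.17] rotvec [ 0.001 -0.001  0.   ]
1 shift cm [4.84 4.05 0.17] rotvec [-3.14  -0.001 -0.002]
```

```bash
python3 -m pendant '[[4.5,0.8,0.65,0.17,0,0,0],[4.5,1.6,1.3,0.17,0,0,0],[4.5,2.4,2,0.17,0,0,0],[4.5,3.2,2.7,0.17,0,0,0],[4.5,3.8,3.2,0.17,0,0,0],[4.5,3.8,3.2,0.17,0,0,0],[4.5,3.8,3.2,0.17,0,0,0],[4.5,3.8,3.2,0.17,0,0,0]]'
python3 - <<'E'
from bench import r
from h import *
import pickle
D={n:r.snapshot(n) for n in("wrist","scene","top")}
pickle.dump(D,open("d7.pkl","wb"))
a=D["wrist"]["pixels"];b=cv2.resize(D["scene"]["pixels"][130:250,160:280],(420,420),interpolation=2);
cv2.imwrite("pics/c7.png",cv2.resize(np.hstack([a,b]),None,fx=.8,fy=.8)[:,:,::-1])
b=cv2.resize(D["top"]["pixels"][205:265,190:280],(720,480),interpolation=2);cv2.imwrite("pics/t7.png",b[:,:,::-1])
E
python3 pl.py 469 219.7 85 40 0
```

```text
time: 12.15
position: [470.6, 220.7, 100.5]
eef_rot: [-1.57, 0.871, -0.002]
wrist_force: [-1.3, 0.3, -1.4]
gripper_width: 49.4
t 12.3 pos [469.8 222.  100.4] tool x [ 0.644  0.001 -0.765] z [-0.001  1.     0.   ] q [ 0.032 -0.133 -0.888  2.397  0.915  0.534 -0.043] w 49.43781961195369 F [-0.4 -0.6 -1.7]
0 shift cm [ 1.13  1.06 -0.23] rotvec [0.    0.001 0.002]
1 shift cm [ 1.13  1.06 -0.23] rotvec [-3.141 -0.003  0.001]
```

View pics/c7.png

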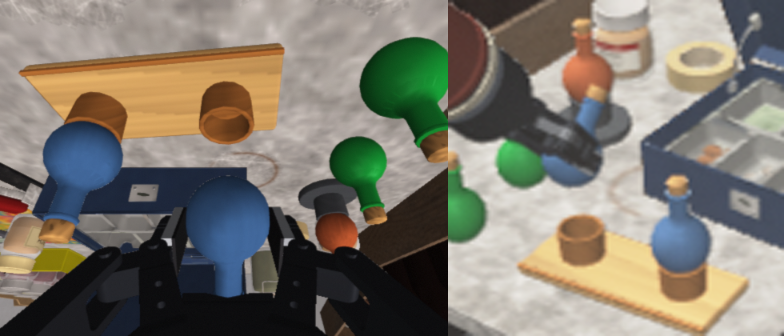

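View pics/t7.png

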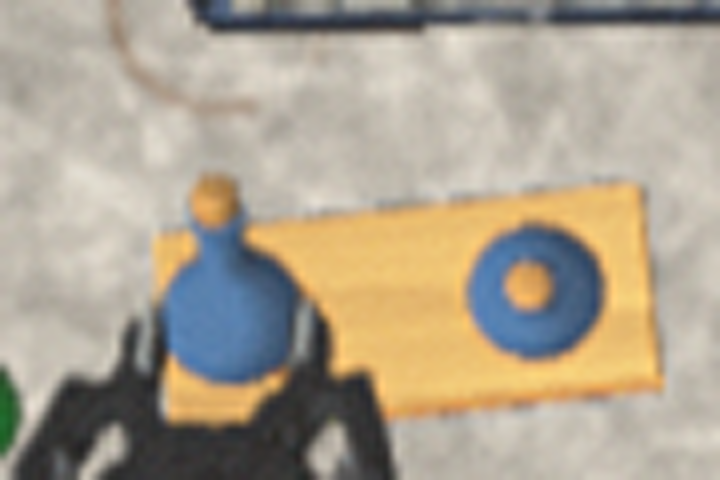

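Run:
```python
import pickle;from h import *
D=pickle.load(open("d7.pkl","rb"))
def circ(d,box,k):
    a,b,c,e=box;im=cv2.resize(d["pixels"][b:e,a:c],None,fx=4,fy=4,interpolation=2)
    m=cv2.inRange(cv2.cvtColor(im,cv2.COLOR_RGB2HSV),(98,90,40),(125,255,255));m=cv2.morphologyEx(m,3,np.ones((7,7)))
    o=cv2.morphologyEx(m,2,cv2.getStructuringElement(2,(k,k)));cs,_=cv2.findContours(o,0,1);cc=max(cs,key=cv2.contourArea);(x,y),R=cv2.minEnclosingCircle(cc)
    return a+x/4-.375,b+y/4-.375,R/4
t=circ(D["top"],(206,224,232,256),53);s=circ(D["scene"],(190,150,222,190),49);w=circ(D["wrist"],(180,170,290,310),241)
print(t,s,w);print("tri",tri(D["top"],t[:2],D["scene"],s[:2]),tri(D["top"],t[:2],D["wrist"],w[:2]))
for z in(110,116,122):print(z,onz(D["top"],*t[:2],z).round(1),onz(D["wrist"],*w[:2],z).round(1))
```

```text
Traceback (most recent call last):
ValueError: max() iterable argument is empty
```

```bash
cat >> h.py <<'E'
def circ(d,box,lo=98,hi=125):
    "largest inscribed circle of the colour mask"
    a,b,c,e=box;im=cv2.resize(d["pixels"][b:e,a:c],None,fx=4,fy=4,interpolation=2)
    m=cv2.inRange(cv2.cvtColor(im,cv2.COLOR_RGB2HSV),(lo,70,30),(hi,255,255));m=cv2.morphologyEx(m,3,np.ones((7,7)))
    D=cv2.distanceTransform(cv2.copyMakeBorder(m,1,1,1,1,0),2,5)[1:-1,1:-1];R=D.max();v,u=np.nonzero(D>R-1.0)
    return a+u.mean()/4-.375,b+v.mean()/4-.375,R/4
E
python3 - <<'E'
import pickle;from h import *
D=pickle.load(open("d7.pkl","rb"))
t=circ(D["top"],(206,224,232,256));s=circ(D["scene"],(185,150,222,190));w=circ(D["wrist"],(180,170,290,310))
print(t,s,w);print("tri",tri(D["top"],t[:2],D["scene"],s[:2]),tri(D["top"],t[:2],D["wrist"],w[:2]))
for z in(110,116,122):print(z,onz(D["top"],*t[:2],z).round(1),onz(D["wrist"],*w[:2],z).round(1))
print("standing",circ(D["top"],(245,228,270,256)))
E
```

```text
(np.float64(218.19642857142858), np.float64(244.125), np.float32(7.8399234)) (np.float64(209.6931818181818), np.float64(170.26136363636363), np.float32(3.5453496)) (np.float64(258.0625), np.float64(241.3125), np.float32(31.5))
tri (array([459.51084591, 212.18208186, 163.13928688]), np.float64(17.79366427711231)) (array([454.06210181, 216.91637075, 102.18789117]), np.float64(20.08242398357314))
110 [455.5 225.9 110. ] [434.8 208.8 110. ]
116 [455.3 225.1 116. ] [423.2 209.9 116. ]
122 [455.1 224.3 122. ] [411.6 211.  122. ]
standing (np.float64(259.8863636363636), np.float64(243.6875), np.float32(2.75))
```

```bash
python3 -m pendant '[[4.5,0.6,0.5,0,0,0,0],[4.5,1.2,1.0,0,0,0,0],[4.5,1.8,1.5,0,0,0,0],[4.5,1.8,1.5,0,0,0,0],[4.5,1.8,1.5,0,0,0,0],[4.5,1.8,1.5,0,0,0,0],[4.5,1.8,1.5,0,0,0,0],[4.5,1.8,1.5,0,0,0,0]]'
python3 - <<'E'
from bench import r
from h import *
import pickle
D={n:r.snapshot(n) for n in("wrist","scene","top")}
pickle.dump(D,open("d8.pkl","wb"))
cv2.imwrite("pics/w8.png",D["wrist"]["pixels"][:,:,::-1])
b=cv2.resize(D["scene"]["pixels"][150:240,175:265],(720,720),interpolation=2)[:600];cv2.imwrite("pics/s8.png",b[:,:,::-1])
E
python3 pl.py 469 219.7 60 40 0
```

```text
time: 13.3
position: [471.8, 223.8, 77.8]
eef_rot: [-1.574, 0.873, -0.003]
wrist_force: [0.5, 0.3, -2.1]
gripper_width: 49.1
t 13.45 pos [471.9 223.6  77.7] tool x [ 0.642 -0.002 -0.766] z [ 0.001  1.    -0.002] q [ 0.459 -0.074 -1.304  2.398  1.049  0.514 -0.167] w 49.18378908094704 F [-0.2  0.7 -1.7]
0 shift cm [ 1.17  1.35 -0.38] rotvec [ 0.    -0.002 -0.   ]
1 shift cm [ 1.17  1.35 -0.38] rotvec [-3.141  0.001 -0.003]
```

View pics/w8.png

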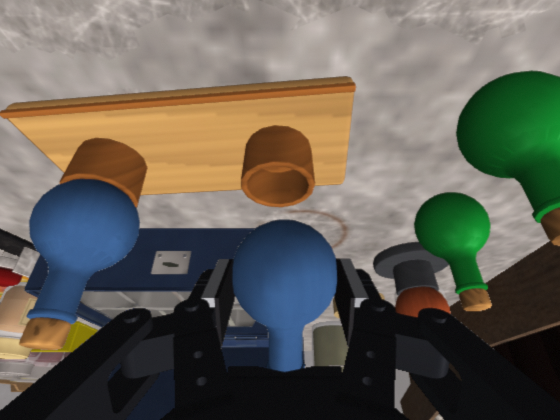

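View pics/s8.png

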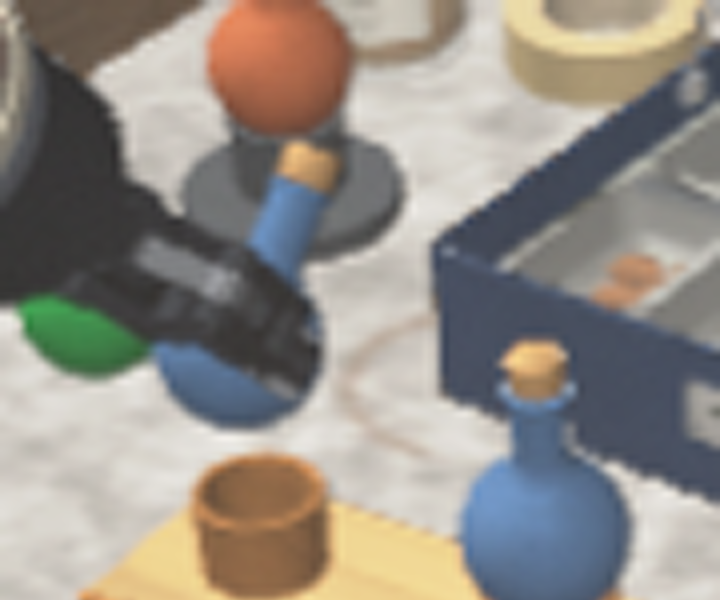

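```bash
python3 pl.py 465 209.7 123 40 -45
```

```text
t 13.45 pos [471.9 223.6  77.7] tool x [ 0.642 -0.002 -0.766] z [ 0.001  1.    -0.002] q [ 0.459 -0.074 -1.304  2.398  1.049  0.514 -0.167] w 49.18378908094704 F [-0.2  0.7 -1.7]
0 shift cm [-3.91 -2.39 -1.39] rotvec [0.602 0.503 0.   ]
1 shift cm [-3.91 -2.39 -1.39] rotvec [-2.461 -0.     0.653]
```

```bash
python3 -m pendant '[[4.5,-2,-1.2,-0.2,0,0,0],[4.5,-3.9,-2.4,-0.4,0.1,0.08,0],[4.5,-3.9,-2.4,-0.6,0.2,0.17,0],[4.5,-3.9,-2.4,-0.8,0.3,0.25,0],[4.5,-3.9,-2.4,-1,0.4,0.33,0],[4.5,-3.9,-2.4,-1.2,0.5,0.42,0],[4.5,-3.9,-2.4,-1.4,0.602,0.503,0],[4.5,-3.9,-2.4,-1.4,0.602,0.503,0]]'
python3 pl.py 465 209.7 123 40 -45
```

```text
time: 14.45
position: [465.4, 210.7, 121.9]
eef_rot: [-1.572, 0.875, -0.787]
wrist_force: [-0.0, 0.7, -2.7]
gripper_width: 48.9
t 14.45 pos [465.4 210.7 121.9] tool x [ 0.453 -0.454 -0.768] z [ 0.707  0.707 -0.001] q [-0.006  0.398 -1.148  2.016  1.002  1.453 -0.784] w 48.920375597531134 F [-0.   0.7 -2.7]
0 shift cm [-0.06 -0.1  -0.1 ] rotvec [ 0.001 -0.001 -0.003]
1 shift cm [-0.06 -0.1  -0.1 ] rotvec [-3.141  0.004 -0.001]
```

```bash
python3 pl.py 466 208.7 58 45 -45
```

```text
t 14.45 pos [465.4 210.7 121.9] tool x [ 0.453 -0.454 -0.768] z [ 0.707  0.707 -0.001] q [-0.006  0.398 -1.148  2.016  1.002  1.453 -0.784] w 48.920375597531134 F [-0.   0.7 -2.7]
0 shift cm [ 5.02  3.95 -0.09] rotvec [ 0.001 -0.001 -0.09 ]
1 shift cm [ 5.02  3.95 -0.09] rotvec [-3.138  0.141 -0.001]
```

```bash
python3 -m pendant '[[4.5,0.7,0.6,-0.05,0,0,-0.03],[4.5,1.5,1.2,-0.05,0,0,-0.06],[4.5,2.3,1.8,-0.05,0,0,-0.09],[4.5,3.1,2.4,-0.05,0,0,-0.09],[4.5,3.9,3,-0.05,0,0,-0.09],[4.5,4.5,3.5,-0.05,0,0,-0.09],[4.5,5,3.9,-0.05,0,0,-0.09],[4.5,5,3.9,-0.05,0,0,-0.09]]'
python3 - <<'E'
from bench import r
from h import *
import pickle
D={n:r.snapshot(n) for n in("wrist","scene","top")}
pickle.dump(D,open("d9.pkl","wb"))
cv2.imwrite("pics/w9.png",D["wrist"]["pixels"][:,:,::-1])
a=cv2.resize(D["scene"]["pixels"][150:240,170:260],(500,500),interpolation=2)
b=cv2.resize(D["top"]["pixels"][215:265,195:245],(300,300),interpolation=2);b=cv2.copyMakeBorder(b,0,200,0,0,0)
cv2.imwrite("pics/s9.png",np.hstack([a,b])[:,:,::-1])
E
python3 pl.py 466 208.7 48 45 -45
```

```text
time: 15.45
position: [466.4, 207.4, 59.2]
eef_rot: [-1.572, 0.783, -0.786]
wrist_force: [-0.0, 0.2, -2.4]
gripper_width: 49.5
t 15.6 pos [466.5 207.8  59.8] tool x [ 0.501 -0.501 -0.705] z [0.707 0.707 0.   ] q [-0.171  0.553 -1.033  2.063  1.157  1.503 -0.991] w 49.17685953737273 F [-0.6 -0.8 -1.9]
0 shift cm [0.76 0.91 0.02] rotvec [-0.     0.     0.003]
1 shift cm [0.76 0.91 0.02] rotvec [ 3.141  0.005 -0.   ]
```

View pics/w9.png

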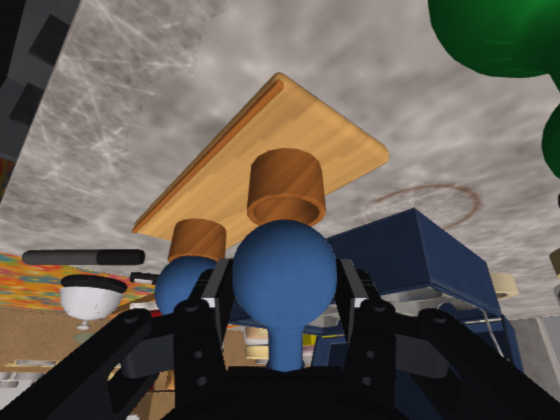

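View pics/s9.png

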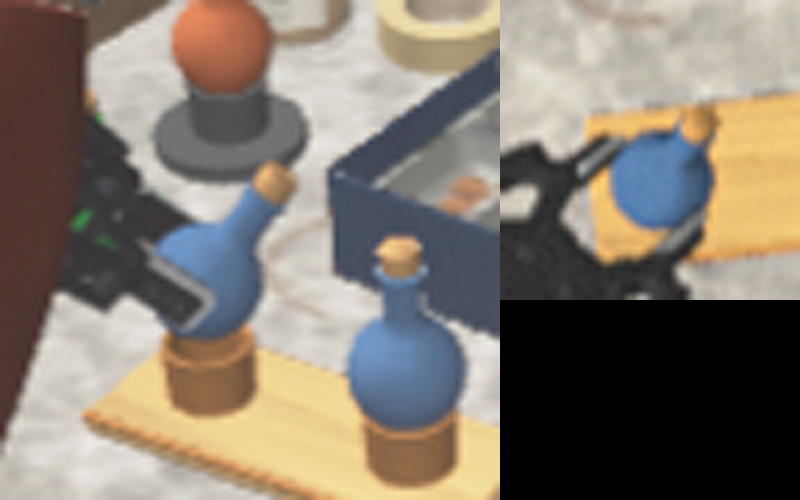

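Run:
```python
import pickle;from h import *
D=pickle.load(open("d9.pkl","rb"))
print("ball top",[onz(D["top"],221.2,244.8,z).round(1)[:2] for z in(70,76)],"cup",onz(D["top"],223.1,245.1,42))
p,e=tri(D["top"],(221.2,244.8),D["scene"],(206.8,199.9));print(p.round(1),e)
print("cup",tri(D["top"],(223.1,245.1),D["scene"],(207.1,210.9)))
w=D["wrist"];print("wrist cup",onz(w,286.5,206,42).round(1),"ball",[onz(w,285,272,z).round(1) for z in(70,76,82)])
```

```text
ball top [array([454.5, 221.8]), array([454.3, 221.1])] cup [454.3151517  219.26412159  42.        ]
[455.7 219.5  75.6] 4.247663234679219
cup (array([454.51248644, 218.96462117,  42.4741128 ]), np.float64(0.6428369228534618))
wrist cup [448.2 227.9  42. ] ball [array([463.9, 211.1,  70. ]), array([449.9, 225.1,  76. ]), array([435.8, 239.2,  82. ])]
```

```bash
python3 -m pendant '[[4.5,0.2,0.15,-0.06,0,0,0],[4.5,0.4,0.3,-0.06,0,0,0],[4.5,0.5,0.45,-0.06,0,0,0],[4.5,0.6,0.55,-0.06,0,0,0],[4.5,0.7,0.65,-0.06,0,0,0],[4.5,0.75,0.7,-0.06,0,0,0],[4.5,0.75,0.7,-0.06,0,0,0],[4.5,0.75,0.7,-0.06,0,0,0]]'
python3 pl.py 466 208.7 48 45 -45
```

```text
time: 16.6
position: [466.3, 207.0, 49.4]
eef_rot: [-1.571, 0.782, -0.786]
wrist_force: [0.5, 0.2, -1.5]
gripper_width: 49.3
t 16.6 pos [466.3 207.   49.4] tool x [ 0.501 -0.502 -0.705] z [0.707 0.707 0.   ] q [-0.181  0.572 -1.022  2.069  1.172  1.499 -1.011] w 49.33506843590114 F [ 0.5  0.2 -1.5]
0 shift cm [-0.01  0.2   0.1 ] rotvec [-0.    -0.     0.003]
1 shift cm [-0.01  0.2   0.1 ] rotvec [3.141 0.005 0.   ]
```

Not yet in contact; go down another 5 mm slowly.

```bash
python3 -m pendant '[[4.5,0.05,0.05,0,0,0,0],[4.5,0.1,0.1,0,0,0,0],[4.5,0.14,0.14,0,0,0,0],[4.5,0.18,0.18,0,0,0,0],[4.5,0.22,0.22,0,0,0,0],[4.5,0.26,0.26,0,0,0,0],[4.5,0.28,0.28,0,0,0,0],[4.5,0.28,0.28,0,0,0,0]]'
python3 - <<'E'
from bench import r
from h import *
D={n:r.snapshot(n) for n in("wrist","scene")}
a=cv2.resize(D["scene"]["pixels"][160:240,170:250],(420,420),interpolation=2)
cv2.imwrite("pics/s10.png",cv2.resize(np.hstack([a,D["wrist"]["pixels"]]),None,fx=.8,fy=.8)[:,:,::-1])
E
python3 pl.py 466 208.7 48 45 -45
```

```text
time: 17.6
position: [466.3, 207.5, 47.4]
eef_rot: [-1.569, 0.78, -0.784]
wrist_force: [-9.7, 2.1, 18.1]
gripper_width: 49.6
t 17.7 pos [466.3 207.5  47.4] tool x [ 0.504 -0.502 -0.703] z [0.707 0.707 0.001] q [-0.186  0.578 -1.019  2.07   1.177  1.501 -1.018] w 49.11030996204764 F [-10.1   1.4  18. ]
0 shift cm [-0.11  0.03  0.07] rotvec [-0.001  0.001  0.006]
1 shift cm [-0.11  0.03  0.07] rotvec [ 3.141  0.009 -0.001]
```

View pics/s10.png

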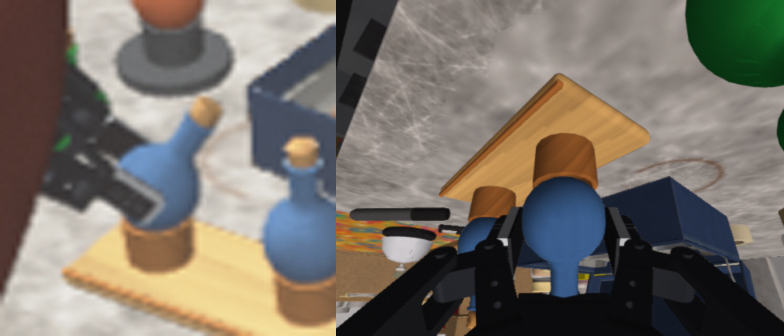

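```bash
python3 -m pendant '[[4.5,-0.05,0,-0.03,0,0,0],[4.5,-0.1,0,-0.07,0,0,0],[4.5,-0.1,0,-0.07,0,0,0],[4.9,-0.1,0,-0.07,0,0,0],[5.2,-0.1,0,-0.07,0,0,0],[5.5,-0.1,0,-0.07,0,0,0],[6,-0.1,0,-0.07,0,0,0],[6.5,-0.1,0,-0.07,0,0,0]]'
python3 - <<'E'
from bench import r
from h import *
D={n:r.snapshot(n) for n in("wrist","scene")}
a=cv2.resize(D["scene"]["pixels"][160:240,170:250],(420,420),interpolation=2)
cv2.imwrite("pics/s11.png",cv2.resize(np.hstack([a,D["wrist"]["pixels"]]),None,fx=.8,fy=.8)[:,:,::-1])
E
python3 pl.py 466 208.7 48 45 -45
```

```text
time: 18.7
position: [465.2, 206.6, 45.9]
eef_rot: [-1.572, 0.782, -0.787]
wrist_force: [-0.8, 0.0, -1.4]
gripper_width: 64.7
t 18.8 pos [465.2 206.7  45.9] tool x [ 0.501 -0.502 -0.705] z [ 0.707  0.707 -0.001] q [-0.185  0.578 -1.018  2.072  1.175  1.498 -1.018] w 64.83260939755145 F [-0.5  0.1  0.1]
0 shift cm [-0.21 -0.09  0.2 ] rotvec [ 0.    -0.001  0.003]
1 shift cm [-0.21 -0.09  0.2 ] rotvec [-3.142 -0.005 -0.001]
```

View pics/s11.png

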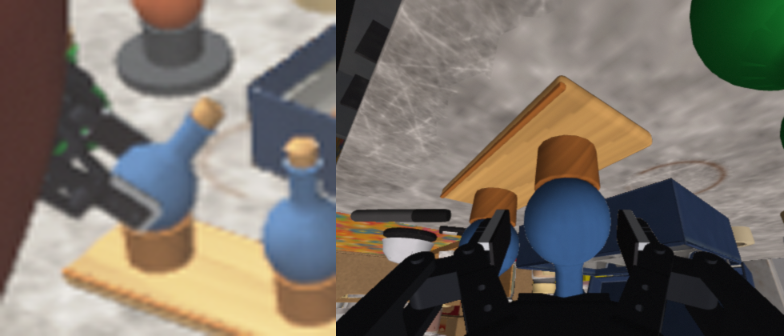

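```bash
python3 -m pendant '[[6.8,-1,0,0,0,0,0],[6.8,-2.5,0,0,0,0,0],[6.8,-4,0,0,0,0,0],[6.8,-6,0,0,0,0,0],[6.8,-8,0,0,0,0,0],[6.8,-10,0,0,0,0,0],[6.8,-12,0,0,0,0,0],[6.8,-12,0,0,0,0,0]]'
python3 - <<'E'
from bench import r
from h import *
import pickle
D={n:r.snapshot(n) for n in("wrist","scene","top")}
pickle.dump(D,open("d12.pkl","wb"))
a=cv2.resize(D["scene"]["pixels"][160:240,170:250],(420,420),interpolation=2)
cv2.imwrite("pics/s12.png",cv2.resize(np.hstack([a,D["wrist"]["pixels"]]),None,fx=.8,fy=.8)[:,:,::-1])
b=cv2.resize(D["top"]["pixels"][215:265,195:275],(800,500),interpolation=2);cv2.imwrite("pics/t12.png",b[:,:,::-1])
from pl import target
B=np.array([454.3,217.8,62]);Y=-45
def tcp(el,t,L=53,g=20):
    e=np.radians(el);n=np.array([np.cos(e)*np.cos(np.radians(Y)),np.cos(e)*np.sin(np.radians(Y)),np.sin(e)]);R=target(t,Y,0);x=R.as_matrix()[:,0]
    return B+L*n+g*x,x
p,x=tcp(53,5);print("grip TCP",p.round(1),"pre",(p-70*x).round(1))
E
python3 pl.py 472 200 154 5 -45
```

```text
time: 19.8
position: [404.7, 268.7, 131.7]
eef_rot: [-1.568, 0.783, -0.782]
wrist_force: [0.0, 0.1, -0.5]
gripper_width: 67.8
grip TCP [478.1 194.   84.4] pre [473.8 198.3 154.1]
t 19.95 pos [405.4 266.5 130.3] tool x [ 0.501 -0.502 -0.705] z [ 0.708  0.707 -0.001] q [-0.269  0.487 -1.126  1.974  1.006  1.65  -0.981] w 67.80453382338794 F [ 0.7 -0.2  0.4]
0 shift cm [ 5.01 -8.32  0.01] rotvec [-0.    -0.001  0.701]
1 shift cm [ 5.01 -8.32  0.01] rotvec [2.95  1.079 0.001]
```

View pics/s12.png

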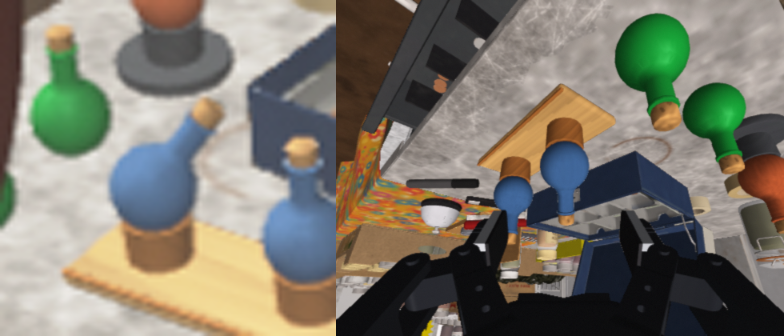

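View pics/t12.png

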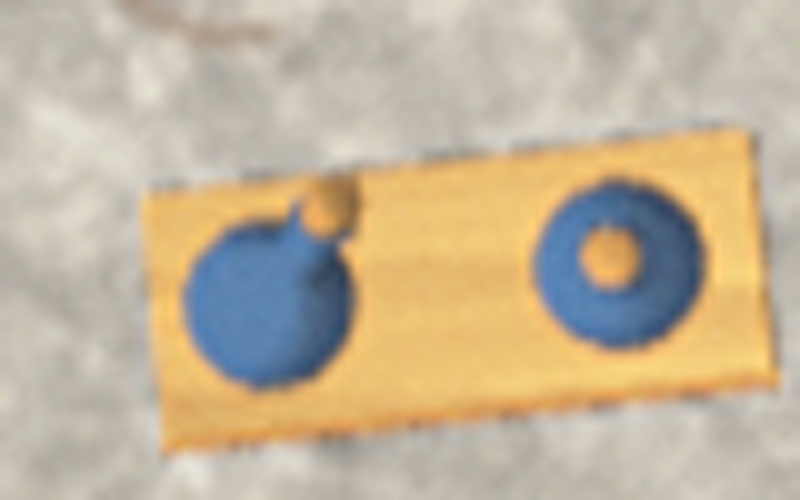

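Run:
```python
import pickle;from h import *
D=pickle.load(open("d12.pkl","rb"));T=D["top"];S=D["scene"]
f=lambda x,y:(195+x/10-.45,215+y/10-.45)
b=onz(T,*f(270,303),62);st=onz(T,*f(620,265),62)
g=lambda x,y:(170+x/.8/5.25-.4,160+y/.8/5.25-.4)
print("ball",b,onz(S,*g(154,188),62),"standing",st)
for z in(105,110,114):c=onz(T,*f(330,208),z);print(z,c.round(1),np.degrees(np.arctan2(*(c-b)[[1,0]])),np.hypot(*(c-b)[:2]))
print(tri(T,f(330,208),S,g(208,112)))
```

```text
ball [454.58329146 221.69497523  62.        ] [455.43327204 219.80641917  62.        ] standing [464.13896313 112.35095685  62.        ]
105 [481.7 198.  105. ] -41.227885779964645 35.99334665398839
110 [481.4 197.4 110. ] -42.149795556915485 36.16951938221722
114 [481.2 197.  114. ] -42.88073607132471 36.317140203574475
(array([482.12917093, 196.47172517, 110.51551888]), np.float64(2.3391836011341813))
```

```bash
python3 pl.py 474 199 154 5 -45; python3 -m pendant '[[6.8,-1.5,-2.5,0,0,0,0.1],[6.8,-1,-4.5,0,0,0,0.2],[6.8,0,-6.5,0,0,0,0.3],[6.4,1.5,-8,0,0,0,0.42],[6,3,-8.4,0,0,0,0.56],[5.5,4.5,-8.5,0,0,0,0.7],[5,5.2,-8.5,0.0,0,0,0.7],[5,5.2,-8.5,0.0,0,0,0.7]]'
python3 - <<'E'
from bench import r
from h import *
import pickle
D={n:r.snapshot(n) for n in("wrist","scene","top")}
pickle.dump(D,open("d13.pkl","wb"))
a=cv2.resize(D["scene"]["pixels"][130:240,150:260],(420,420),interpolation=2)
cv2.imwrite("pics/s13.png",cv2.resize(np.hstack([a,D["wrist"]["pixels"]]),None,fx=.8,fy=.8)[:,:,::-1])
print([proj(D["wrist"],p) for p in((482,195,110),(454.6,218.6,62))])
E
python3 pl.py 478.4 194.8 84.4 5 -45
```

```text
t 19.95 pos [405.4 266.5 130.3] tool x [ 0.501 -0.502 -0.705] z [ 0.708  0.707 -0.001] q [-0.269  0.487 -1.126  1.974  1.006  1.65  -0.981] w 67.80453382338794 F [ 0.7 -0.2  0.4]
0 shift cm [ 5.16 -8.47  0.08] rotvec [-0.    -0.001  0.701]
1 shift cm [ 5.16 -8.47  0.08] rotvec [2.95  1.079 0.001]
time: 20.95
position: [473.2, 197.9, 153.4]
eef_rot: [-1.587, 1.483, -0.803]
wrist_force: [0.0, 0.2, -0.9]
gripper_width: 49.9
[(np.float64(289.6913920427585), np.float64(233.81014142696677)), (np.float64(285.6972672893126), np.float64(166.9695822282966))]
t 21.1 pos [472.6 200.  154.4] tool x [ 0.063 -0.063 -0.996] z [ 0.705  0.709 -0.   ] q [ 0.559  0.262 -1.24   1.851  0.36   1.214 -0.009] w 50.000812731811834 F [0.  0.4 0.2]
0 shift cm [ 7.04 -0.15  0.04] rotvec [ 0.003 -0.     0.002]
1 shift cm [ 7.04 -0.15  0.04] rotvec [-3.139 -0.003 -0.   ]
```

View pics/s13.png

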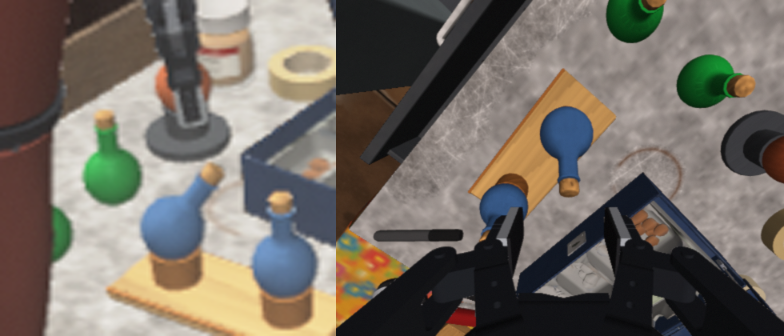

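```bash
python3 -m pendant '[[5,1,-0.1,0.15,0,0,0],[5,2,-0.15,0.15,0,0,0],[5,3,-0.15,0.15,0,0,0],[5,4,-0.15,0.15,0,0,0],[5,5,-0.15,0.15,0,0,0],[5,6,-0.15,0.15,0,0,0],[5,7,-0.15,0.15,0,0,0],[5,7,-0.15,0.15,0,0,0]]'
python3 - <<'E'
from bench import r
from h import *
import pickle
D={n:r.snapshot(n) for n in("wrist","scene")}
a=cv2.resize(D["scene"]["pixels"][150:240,170:260],(420,420),interpolation=2)
cv2.imwrite("pics/s14.png",cv2.resize(np.hstack([a,D["wrist"]["pixels"]]),None,fx=.8,fy=.8)[:,:,::-1])
E
python3 pl.py 478.4 194.8 84.4 5 -45
```

```text
time: 22.1
position: [479.6, 194.0, 83.9]
eef_rot: [-1.583, 1.483, -0.798]
wrist_force: [0.0, -0.2, 0.4]
gripper_width: 49.8
t 22.2 pos [480.1 194.5  84.8] tool x [ 0.062 -0.062 -0.996] z [0.707 0.707 0.   ] q [ 0.475  0.365 -1.162  1.92   0.474  1.107 -0.097] w 50.22498469626913 F [-0.1 -0.2  0.5]
0 shift cm [ 0.03  0.14 -0.1 ] rotvec [-0.     0.     0.001]
1 shift cm [ 0.03  0.14 -0.1 ] rotvec [ 3.142  0.001 -0.   ]
```

View pics/s14.png

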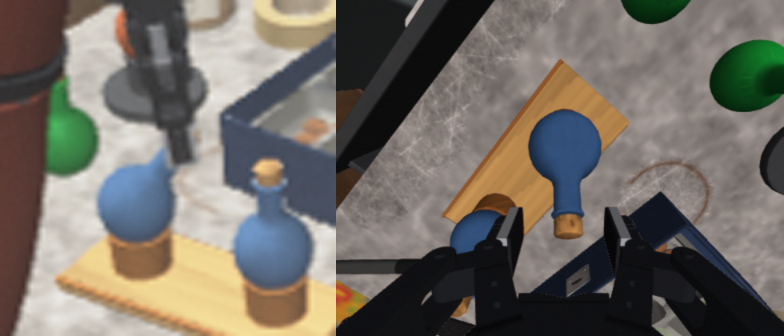

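Run:
```python
from bench import r
from h import *
d=r.snapshot("wrist");s=r.sense();X=rpy(s["eef_rot"]).as_matrix();p=s["position"]
f=lambda q:tuple(np.round(np.array(proj(d,q))*.8+[336,0],0))
print("TCP",f(p),"grasp",f(p-19*X[:,0]),"pad near edge tip",f(p+11*X[:,1]),"grasp near",f(p-19*X[:,0]+11*X[:,1]))
n=np.array([.42,-.42,.8]);B=np.array([454.6,218.6,62])
for L in(0,32,45,53,66):print(L,f(B+L*n))
```

```text
TCP (np.float64(563.0), np.float64(204.0)) grasp (np.float64(563.0), np.float64(217.0)) pad near edge tip (np.float64(563.0), np.float64(189.0)) grasp near (np.float64(563.0), np.float64(201.0))
0 (np.float64(561.0), np.float64(147.0))
32 (np.float64(561.0), np.float64(185.0))
45 (np.float64(561.0), np.float64(203.0))
53 (np.float64(561.0), np.float64(214.0))
66 (np.float64(561.0), np.float64(235.0))
```

```bash
python3 -m pendant '[[4.5,0,0,0.12,0,0,0],[4,0,0,0.25,0,0,0],[3.5,0,0,0.25,0,0,0],[3,0,0,0.25,0,0,0],[2.5,0,0,0.25,0,0,0],[2,0,0,0.25,0,0,0],[1.2,0,0,0.25,0,0,0],[1.2,0,0,0.25,0,0,0]]'
python3 - <<'E'
from bench import r
from h import *
D={n:r.snapshot(n) for n in("wrist","scene")}
a=cv2.resize(D["scene"]["pixels"][150:240,170:260],(420,420),interpolation=2)
cv2.imwrite("pics/s15.png",cv2.resize(np.hstack([a,D["wrist"]["pixels"]]),None,fx=.8,fy=.8)[:,:,::-1])
E
python3 pl.py 478.4 194.8 84.4 5 -45
```

```text
time: 23.25
position: [481.9, 196.0, 84.8]
eef_rot: [-1.571, 1.482, -0.786]
wrist_force: [-1.0, -2.5, 1.4]
gripper_width: 13.7
t 23.35 pos [481.9 196.   84.8] tool x [ 0.063 -0.062 -0.996] z [0.707 0.707 0.   ] q [ 0.468  0.37  -1.159  1.915  0.479  1.11  -0.102] w 14.038021352800666 F [ 0.5 -0.7  1.6]
0 shift cm [ 0.02  0.17 -0.34] rotvec [-0.     0.     0.001]
1 shift cm [ 0.02  0.17 -0.34] rotvec [ 3.141  0.002 -0.   ]
```

View pics/s15.png

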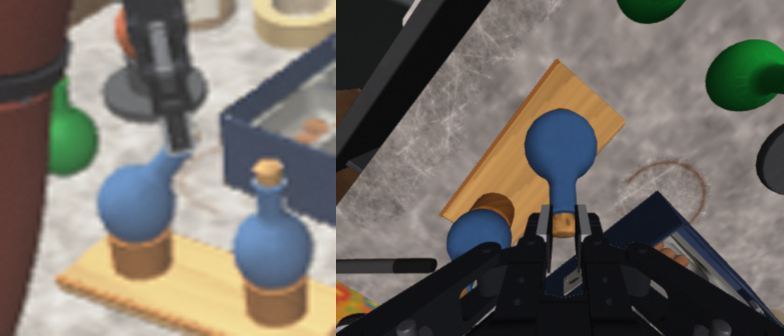

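Run:
```python
from bench import r
from h import *
s=r.sense();X=rpy(s["eef_rot"]);B=np.array([454.5,218,62]);v=X.inv().apply(s["position"]-B);print(v.round(1))
for th in range(5,46,5):
    Rd=Ro.from_rotvec([0,0,-np.radians(th)]);print(th,((Rd.apply(v)-v)/10).round(2),round(-np.radians(th),3))
```

```text
[-19.6 -36.8   3.9]
5 [-0.31  0.18  0.  ] -0.087
10 [-0.61  0.4   0.  ] -0.175
15 [-0.89  0.63  0.  ] -0.262
20 [-1.14  0.89 -0.  ] -0.349
25 [-1.37  1.17  0.  ] -0.436
30 [-1.58  1.47  0.  ] -0.524
35 [-1.76  1.79  0.  ] -0.611
40 [-1.91  2.12  0.  ] -0.698
45 [-2.03  2.46  0.  ] -0.785
```

```bash
python3 -m pendant '[[1.2,-0.15,0.09,0,0,0,-0.044],[1.2,-0.31,0.18,0,0,0,-0.087],[1.2,-0.46,0.29,0,0,0,-0.131],[1.2,-0.61,0.4,0,0,0,-0.175],[1.2,-0.75,0.51,0,0,0,-0.218],[1.2,-0.89,0.63,0,0,0,-0.262],[1.2,-1.02,0.76,0,0,0,-0.305],[1.2,-1.14,0.89,0,0,0,-0.349]]'
python3 - <<'E'
from bench import r
from h import *
D={n:r.snapshot(n) for n in("wrist","scene")}
a=cv2.resize(D["scene"]["pixels"][150:240,170:260],(420,420),interpolation=2)
cv2.imwrite("pics/s16.png",cv2.resize(np.hstack([a,D["wrist"]["pixels"]]),None,fx=.8,fy=.8)[:,:,::-1])
s=r.sense();X=rpy(s["eef_rot"]);B=np.array([454.5,218,62]);v=X.inv().apply(s["position"]-B);print(v.round(1))
E
python3 pl.py 478.4 194.8 84.4 25 -45
```

```text
time: 24.35
position: [475.7, 203.2, 96.3]
eef_rot: [-1.567, 1.13, -0.782]
wrist_force: [1.9, -1.5, 7.1]
gripper_width: 13.4
[-20.6 -37.1   4.8]
t 24.45 pos [475.4 203.9  96.5] tool x [ 0.303 -0.3   -0.904] z [0.706 0.708 0.001] q [ 0.16   0.3   -1.086  2.     0.769  1.191 -0.495] w 13.593084295405989 F [ 1.3 -2.5  9.2]
0 shift cm [ 1.46 -0.26 -0.43] rotvec [0.001 0.002 0.004]
1 shift cm [ 1.46 -0.26 -0.43] rotvec [-3.141 -0.007  0.003]
```

View pics/s16.png

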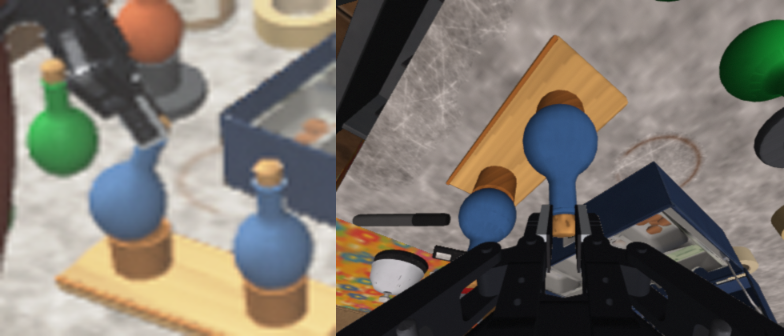

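```bash
cat > piv.py <<'E'
import sys
from bench import r
from h import *
def go(Bc,Bt,th,lat=0):
    s=r.sense();X=rpy(s["eef_rot"]);p=s["position"];v=X.inv().apply(p-Bc);print("v",v.round(1))
    for f in(.125,.25,.375,.5,.625,.75,.875,1):
        Rw=Ro.from_rotvec(X.apply([0,0,-np.radians(th)*f]))
        h=np.array([X.as_matrix()[0,0],X.as_matrix()[1,0],0]);h/=np.linalg.norm(h);Rw=Ro.from_rotvec(h*np.radians(lat)*f)*Rw
        Xf=Rw*X;P=Bc+(Bt-Bc)*f+Xf.apply(v);print((X.inv().apply(P-p)/10).round(2),(X.inv()*Xf).as_rotvec().round(3),P.round(1))
E
python3 - <<'E'
from piv import *
go(np.array([451.5,222,63.5]),np.array([454.5,218.3,62.5]),17)
E
```

```text
v [-17.2 -41.    4.1]
[-0.11  0.02 -0.01] [ 0.    -0.    -0.037] [474.9 204.3  97.5]
[-0.23  0.04 -0.01] [-0.    -0.    -0.074] [474.4 204.7  98.4]
[-0.33  0.07 -0.02] [-0.    -0.    -0.111] [473.8 205.2  99.2]
[-0.44  0.11 -0.03] [-0.     0.    -0.148] [473.2 205.7 100. ]
[-0.54  0.15 -0.03] [-0.     0.    -0.185] [472.6 206.2 100.8]
[-0.64  0.19 -0.04] [ 0.     0.    -0.223] [472.  206.8 101.5]
[-0.74  0.24 -0.04] [-0.   -0.   -0.26] [471.3 207.3 102.1]
[-0.83  0.3  -0.05] [-0.     0.    -0.297] [470.6 207.9 102.7]
```

Run:
```python
from piv import *
go(np.array([451.5,222,63.5]),np.array([454.5,218.3,62.5]),21,4)
```

```text
v [-17.2 -41.    4.1]
[-0.15  0.03 -0.04] [ 0.004 -0.008 -0.046] [474.5 204.3  97.7]
[-0.3   0.07 -0.07] [ 0.008 -0.015 -0.092] [473.5 204.7  98.9]
[-0.44  0.12 -0.12] [ 0.013 -0.023 -0.137] [472.4 205.2 100. ]
[-0.58  0.18 -0.16] [ 0.018 -0.03  -0.183] [471.4 205.7 101. ]
[-0.71  0.25 -0.2 ] [ 0.023 -0.037 -0.229] [470.2 206.2 101.9]
[-0.84  0.32 -0.25] [ 0.029 -0.044 -0.275] [469.  206.7 102.7]
[-0.96  0.4  -0.29] [ 0.035 -0.051 -0.32 ] [467.8 207.3 103.5]
[-1.08  0.49 -0.34] [ 0.041 -0.057 -0.366] [466.6 207.9 104.1]
```

```bash
python3 -m pendant '[[1.2,-0.15,0.03,-0.04,0.004,-0.008,-0.046],[1.2,-0.3,0.07,-0.07,0.008,-0.015,-0.092],[1.2,-0.44,0.12,-0.12,0.013,-0.023,-0.137],[1.2,-0.58,0.18,-0.16,0.018,-0.03,-0.183],[1.2,-0.71,0.25,-0.2,0.023,-0.037,-0.229],[1.2,-0.84,0.32,-0.25,0.029,-0.044,-0.275],[1.2,-0.96,0.4,-0.29,0.035,-0.051,-0.32],[1.2,-1.08,0.49,-0.34,0.041,-0.057,-0.366]]'
cat > look.py <<'E'
import sys
from bench import r
from h import *
import pickle
k=sys.argv[1]
D={n:r.snapshot(n) for n in("wrist","scene","top")};pickle.dump(D,open(f"d{k}.pkl","wb"))
a=cv2.resize(D["scene"]["pixels"][150:240,170:260],(420,420),interpolation=2)
b=cv2.resize(D["top"]["pixels"][220:260,195:275],(560,280),interpolation=2)
c=cv2.resize(D["wrist"]["pixels"],(420,315));c=cv2.copyMakeBorder(c,0,105,0,0,0)[:, :380]
b=cv2.copyMakeBorder(b,0,0,0,240,0)
cv2.imwrite(f"pics/l{k}.png",cv2.resize(np.vstack([np.hstack([a,c]),b]),None,fx=.85,fy=.85)[:,:,::-1])
s=r.sense();X=rpy(s["eef_rot"]).as_matrix();print(s["time"],s["position"].round(1),X[:,0].round(3),X[:,2].round(3),s["wrist_force"].round(1),s["gripper_width"].round(1),s["qpos"].round(2))
E
python3 look.py 17
```

```text
time: 25.45
position: [465.8, 207.7, 102.9]
eef_rot: [-1.473, 0.764, -0.717]
wrist_force: [-1.2, 0.8, -0.5]
gripper_width: 13.6Traceback (most recent call last):
  File "look.py", line 12, in <module>
    s=r.sense();X=rpy(s["eef_rot"]).as_matrix();print(s["time"],s["position"].round(1),X[:,0].round(3),X[:,2].round(3),s["wrist_force"].round(1),s["gripper_width"].round(1),s["qpos"].round(2))
                                                                                                                                                 ^^^^^^^^^^^^^^^^^^^^^^^^
AttributeError: 'float' object has no attribute 'round'
```

View pics/l17.png

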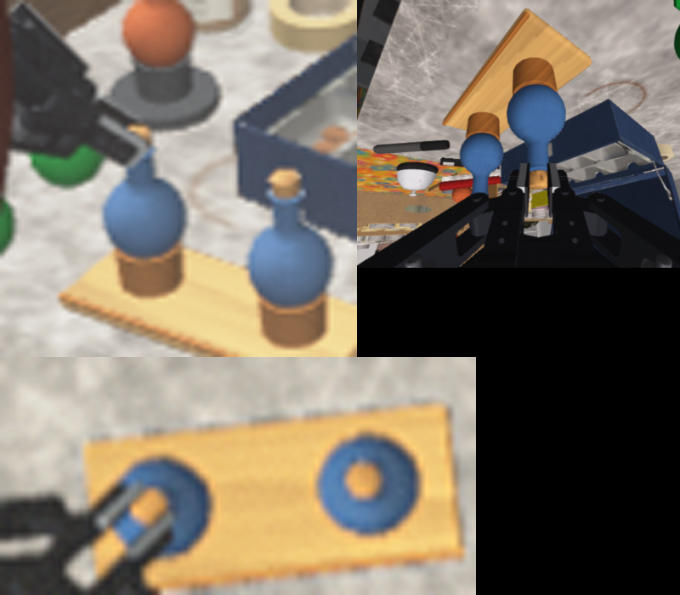

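```bash
sed -i 's/s\["gripper_width"\].round(1)/round(float(s["gripper_width"]),1)/' look.py; python3 -m pendant '[[1.2,0.05,0.05,0,0,0,0],[1.2,0.1,0.1,0,0,0,0],[1.2,0.1,0.1,0,0,0,0],[1.2,0.1,0.1,0,0,0,0],[1.2,0.1,0.1,0,0,0,0],[1.2,0.1,0.1,0,0,0,0],[1.2,0.1,0.1,0,0,0,0],[1.2,0.1,0.1,0,0,0,0]]'
```

```text
time: 26.6
position: [466.8, 207.0, 102.6]
eef_rot: [-1.472, 0.765, -0.718]
wrist_force: [-3.4, 1.7, 7.6]
gripper_width: 13.5
```

```bash
python3 look.py 18
```

```text
26.75 [466.8 207.1 102.6] [ 0.543 -0.475 -0.692] [0.706 0.704 0.071] [-3.9  2.3  7.8] 13.6 [-0.19  0.4  -0.99  2.09  1.09  1.43 -0.96]
```

View pics/l18.png

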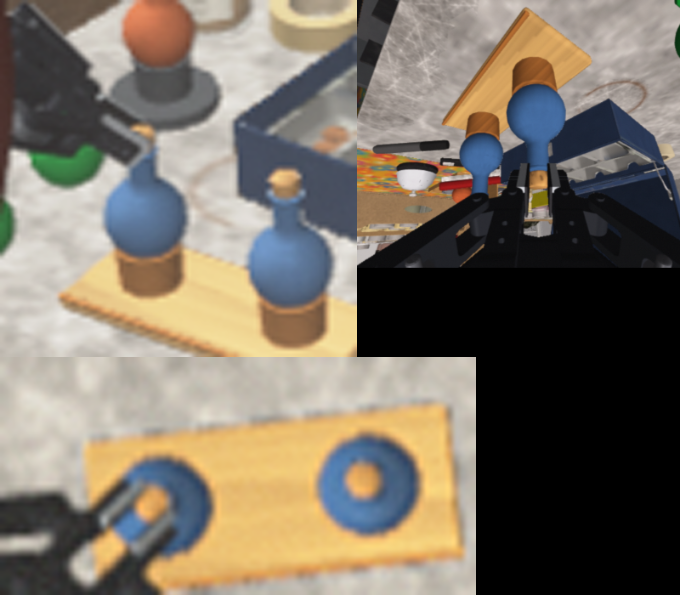

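Seated with light contact and upright. Release slowly.

```bash
python3 -m pendant '[[1.5,-0.03,-0.03,0,0,0,0],[1.7,-0.04,-0.04,0,0,0,0],[1.9,-0.04,-0.04,0,0,0,0],[2.2,-0.04,-0.04,0,0,0,0],[2.6,-0.04,-0.04,0,0,0,0],[3,-0.04,-0.04,0,0,0,0],[3.5,-0.04,-0.04,0,0,0,0],[4,-0.04,-0.04,0,0,0,0]]'; python3 look.py 19
```

```text
time: 27.75
position: [466.1, 207.1, 102.1]
eef_rot: [-1.474, 0.765, -0.719]
wrist_force: [0.1, 0.3, -0.4]
gripper_width: 40.0
27.9 [466.1 207.1 102.1] [ 0.543 -0.475 -0.693] [0.706 0.705 0.07 ] [-0.4  0.   0.1] 40.0 [-0.19  0.4  -0.99  2.09  1.09  1.43 -0.96]
```

View pics/l19.png

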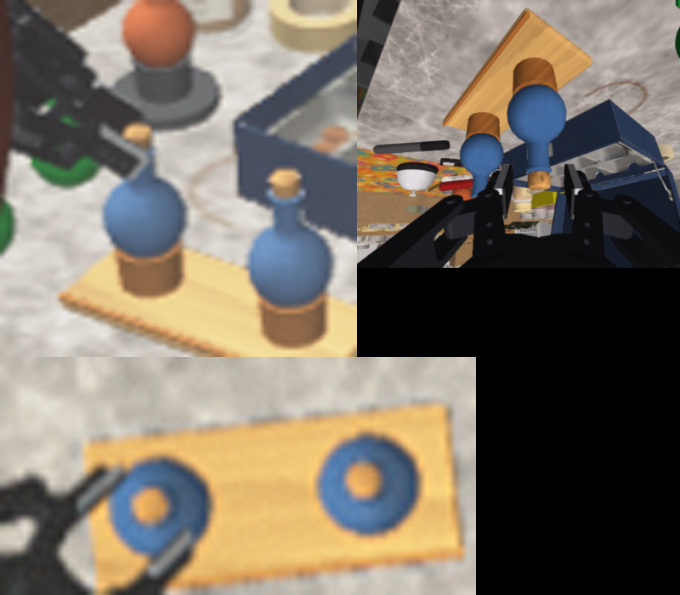

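```bash
python3 -m pendant '[[4.2,-1,0,0,0,0,0],[4.2,-2.5,0,0,0,0,0],[4.2,-4,0,0,0,0,0],[4.2,-6,0,0,0,0,0],[4.2,-8,0,0,0,0,0],[4.2,-10,0,0,0,0,0],[4.2,-12,0,0,0,0,0],[4.2,-12,0,0,0,0,0]]'; python3 look.py 20
python3 - <<'E'
import cv2,pickle
cv2.imwrite("pics/s20.png",pickle.load(open("d20.pkl","rb"))["scene"]["pixels"][:,:,::-1])
E
```

```text
time: 28.9
position: [400.4, 265.6, 186.3]
eef_rot: [-1.471, 0.765, -0.715]
wrist_force: [0.8, 0.1, 0.1]
gripper_width: 41.7
29.05 [401.2 263.5 184.8] [ 0.543 -0.476 -0.692] [0.706 0.705 0.069] [ 0.1 -0.1  0. ] 41.9 [-0.27  0.31 -1.09  1.98  0.92  1.6  -0.92]
```

View pics/l20.png

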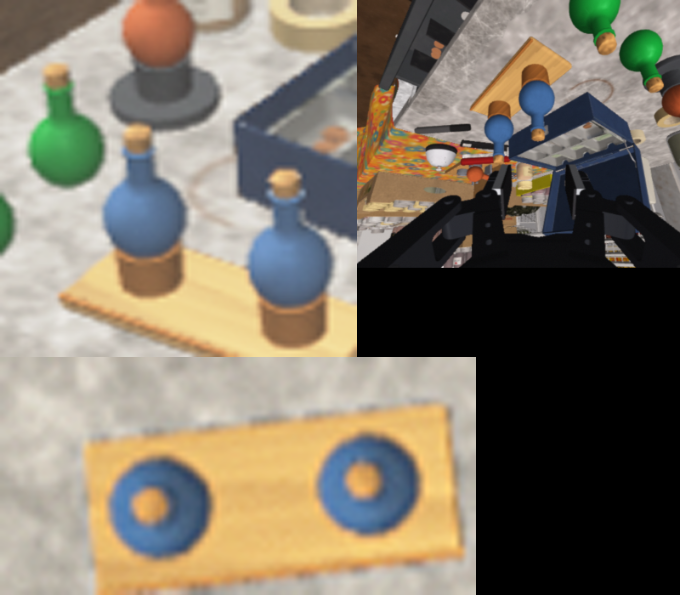

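View pics/s20.png

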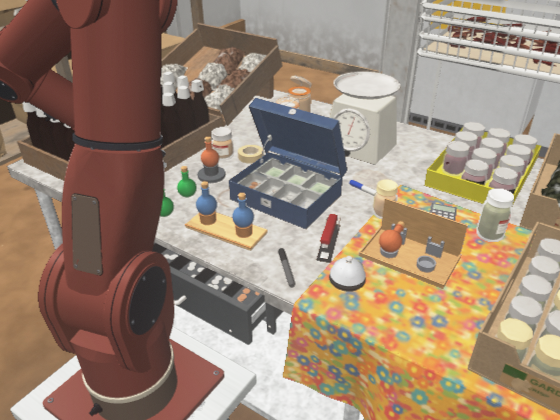

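Run:
```python
import pickle;from h import *
D=pickle.load(open("d20.pkl","rb"));T=D["top"];S=D["scene"]
f=lambda x,y:(195+x/5.95-.43,220+(y-357)/5.95-.43)
g=lambda x,y:(170+x/.85/4.667-.4,150+y/.85/4.667-.4)
for nm,b,c,sb,sc in(("spare",(160,507),(150,506),(145,218),(138,138)),("standing",(368,485),(362,481),(290,262),(285,182))):
    print(nm,onz(T,*f(*b),62).round(1),"cork",onz(T,*f(*c),124).round(1),"tri ball",tri(T,f(*b),S,g(*sb))[0].round(1),"tri cork",tri(T,f(*c),S,g(*sc))[0].round(1))
```

```text
spare [454.8 222.   62. ] cork [453.5 219.4 124. ] tri ball [455.4 221.5  60.8] tri cork [454.1 218.7 123.1]
standing [464.  112.8  62. ] cork [463.8 112.7 124. ] tri ball [464.7 111.8  64.3] tri cork [464.5 111.8 123.8]
```

```bash
python3 -c "
from bench import r
print(r.close_job())"
```

```text
the job is handed in; nothing more can be done
None
```

I moved the blue spare from the carton's right place into the gift stand's empty left cup, where it now stands upright. The job is handed in at about 29 s of the 51 s allowed; no verdict was reported.

**What I did:**
- I gripped the spare across its ball and lifted it clear of the carton.
- I set it leaning in the cup at about 53° and let go. The first try, with the hand tilted straight ahead, ran into joint limits above the cup, so I turned the hand 45° and came down again.
- I took it again by the neck, turned it upright in two steps, released it and backed off. The ball rode about 5 mm off centre in the cup during the first step; I corrected that in the second.

**Last checks (camera):**
- **Height and lean:** the ball centre is at about 61 mm, against 62 mm when seated, and the neck leans about 0.05 rad.
- **Position:** the two balls are about 110 mm apart, which matches the cup spacing.
- **Surroundings:** the other cruets, the other spare and the marker look unmoved, and the wrist force is about zero.

**Disagreements:**
- The top camera put the spare's ball 2–3 mm further left than my earlier cup measurement. That is about the camera calibration error.
- The gripper read about 4 mm narrower than the real part on both grips, though both held.

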